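# Reassemble the lens barrel of the tracing projector

## Robot

A 6-joint arm with a two-finger parallel gripper is mounted at the origin on the work surface. World frame = base frame: x ahead of the robot, y to its left, z up, the work surface at z = 0. Lengths are in mm, angles in rad, forces in N, time in s.
With the tool pointing down it reaches from about 350 to 875 mm from the base axis. Payload 4.2 kg.
Tool frame: the origin (TCP) lies between the finger pads; the fingertips stand 11 mm ahead of it and the grasp point (between the pads) lies 8 mm behind it; z points along the fingers, y is the direction in which the jaws open and shut (so a half turn about z gives the same grasp; the last joint's range is limited). The gripper opens to 85 mm and grips with 20 to 120 N. Pads are 22 mm wide; open, the fingers measure 114 mm over their backs; the gripper's body (76 mm by 85 mm) begins 54 mm behind the grasp point. The pads swing forward as they close: fully open they stand 13 mm farther back than shut.
Start: joints at [-0.969, 0.385, 0.008, 0, -1.194, -0.259], TCP at [210.093, -588.609, 242.312] pointing down, gripper open.
Joint ranges: [-3.14, 3.14], [-1.21, 2.06], [-1.07, 1.41], [-3.16, 2.05], [-2.99, -0.16], [-3.1, 3.1]. Speed limits (rad/s): [2.79, 2.79, 3.14, 3.14, 3.14, 3.14].

## Interface

Orientations are given as a unit quaternion [x, y, z, w].
In Python, from bench import * gives the robot as it stands.
- The arm moves only by the tool servo_tool, never from a script. Its argument "rows" is a list of rows, each a list of 7 numbers: the opening, from 0 (shut) to 1 (fully open), then the shift along the tool's x, y, z in cm, then the turn, a rotation vector about the tool's x, y, z in degrees. A call has 1 to 12 rows; each row shifts and turns the commanded pose from where the row before left it, along the tool's axes as they then stand; what a row does not reach is not made up. A row lasts 1/10 s, in which the tool goes at most 50 mm and 8.59 degrees, less where a joint would pass 70% of its speed; a pose out of reach is approached as far as the arm can. A call is refused whole if a number of a shift passes 5 or a number of a turn 8.59, either way. A call with a gripper value outside its range is refused whole. The fingers move at their own pace and stop on an object; the grip force is fixed at half the most. Time passes only in rows, so rows that do not move let the fingers close. It gives the time, the measured TCP pose, the force and the opening at its end, in the units of the state.
- read_state(): the state, without advancing time (a new reading comes with each control period).
- get_image(name): name is "side" or "top"; returns a dict with "image" (400x640x3 uint8, red, green, blue), "mtx" (3x3 intrinsics, pixels), "k1" (the pictures are not rectified: a ray, as slopes to the right and down, at radius r is drawn at 1 + k1 r^2 times it, then the intrinsics apply), "extrinsics" (4x4, takes a point from camera to world coordinates). Camera axes: x right, y up, looking along -z (the intrinsics and any distortion apply to the point x, -y, -z); pixel columns grow to the right and rows downward; lengths in mm; the calibration is good to about 2 mm. A picture is of the moment at which its call begins. There is no depth.
- job_done(): hands the job in, once; it reports no verdict.
The state is a dict: "clock": time; "joints": joint angles; "joint_vel": joint speeds; "joint_efforts": joint torques, N m; "position": TCP position; "ee_rot": TCP orientation; "contact_force": force on the tool from outside, world axes, zero at the start; "wrist_torque": the same for the moment, N m; "gripper_width": finger opening in mm.
Only numpy, scipy, OpenCV 4.12 (cv2) and the standard library are available. Lean on these libraries where they do the work, as an engineer would, in place of code of your own. Each camera call takes 0.05 s, during which the arm holds its last target. There are 200 camera calls.

## Task

Put the cleaned lens set of the tracing projector back into its slotted barrel: take the orange dust cap off and stand it knob up on the bench, then stack in the bore, each lying flat, first the brass-rimmed rear lens, next the black spacer, next every coloured gap ring that is on the bench (in any order), then the aluminium-rimmed front lens, and finally put the dust cap back on, fully home. Handle the two lenses gently: grip them with no more than about 40 N, and set them down in the barrel, don't drop them in or press hard on them. Leave the paint tin, the brush jar and the bottle where they are.

Things in the scene. Friction and masses are not known exactly. Their poses are not given: they have to be found in the camera images.
- bore_floor (a point): centre of the floor of the lens barrel's bore, z up along the bore, 12 mm above the bench. Bore 60 mm diameter, 59 mm deep from rim to floor; a brass chamfer widens the top 5 mm of the mouth to 66 mm. Two opposite slots in the wall, 36 mm wide, open at the top and cut down to the floor, lie at +y and -y of this point: fingers that close along its y axis pass down through them
- barrel: lens barrel, an upright aluminium tube 70 mm outside diameter (wall 5 mm) on a dark round flange 100 mm diameter and 12 mm thick; its rim is 71 mm above the bench. Fixed to the bench; place and yaw (up to 0.5 rad either way) differ from start to start. Origin: centre of the flange's underside, z up, slots along y
- cap_grip (a point): orange dust cap, 60 g, on the barrel's rim at the start. Disc 74 mm diameter, 6 mm thick; grey spigot below (54 mm diameter, 6 mm long) that drops into the mouth; round knob above (24 mm diameter, 24 mm tall). Point: on the axis half-way up the knob, 26 mm above the spigot's underside: 79 mm above the bore floor when on the barrel, 26 mm above the bench when standing on it
- lens_rear_c (a point): rear lens: amber glass in a brass cell, a flat round disc 56 mm diameter, 10 mm thick, about 85 g, fragile. Point: its centre, half-way up (5 mm above its underside); z up
- lens_front_c (a point): front lens: greenish glass in a bare aluminium cell, a flat round disc 56 mm diameter, 9 mm thick, about 85 g, fragile. Point: its centre, half-way up (4.5 mm above its underside); z up
- spacer_c (a point): black spacer ring, 56 mm outside diameter, 47 mm hole, 12 mm thick, about 45 g. Point: its centre, half-way up (6 mm above its underside); z up
- gap_red_c (a point): red plastic gap ring (thin spacing ring), flat, 56 mm outside diameter, 43 mm hole, 6.5 mm thick, about 20 g; lies flat; may be absent. Point: its centre, half-way up (3.25 mm above its underside); z up
- gap_yellow_c (a point): yellow plastic gap ring (thin spacing ring), flat, 56 mm outside diameter, 43 mm hole, 6.5 mm thick, about 20 g; lies flat; may be absent. Point: its centre, half-way up (3.25 mm above its underside); z up
- gap_blue_c (a point): blue plastic gap ring (thin spacing ring), flat, 56 mm outside diameter, 43 mm hole, 6.5 mm thick, about 20 g; lies flat; may be absent. Point: its centre, half-way up (3.25 mm above its underside); z up
- tin: small paint tin with a red band, 68 mm diameter, 75 mm tall, stands at the back of the bench; origin at the centre of its underside
- brush_jar: glass jar of brushes, 72 mm diameter, 90 mm tall, brushes to 180 mm, at the back of the bench; origin at the centre of its underside
- cleaner: white bottle of lens cleaner with a blue cap, 42 mm diameter, 100 mm tall, at the back right; origin at the centre of its underside
There are look-alikes about, which are no part of the job. Leave any purple look-alike of the barrel alone.

How it is judged:
By the outcome, as a careful person would: the job done as asked, in the order asked, and still so for the second after the job is handed in, with the robot touching nothing.
Of gap_red, gap_yellow, gap_blue only 1 to 3 are there at a start; the rules pass over those that are not, and their reading is None.
At some moment in a run one of spacer, gap_red, gap_yellow, gap_blue may be knocked a few centimetres aside while the robot is not near it.
It also fails if it takes over 210 s, if anything falls off the work surface, if the arm or the gripper's body presses on something with over 40 N, if the wrist force passes 120 N, or if a joint passes its speed limit or range.

## Working session

There is one attempt and no reset: what is moved stays moved. The work goes in short steps, Python scripts to look and compute and a tool call to move; the robot and the scene stay as the last step left them, time stands still between calls to the robot, and variables do not carry over. Pictures are saved under pics/ and viewed, about 12 in all and at most 16, crops included, and the job is handed in when it is done.

Besides the shell and the picture viewer there is one more tool, called after "Call:" as a command line: name --pt "numbers of a row" for each row, then --argument value for the rest. servo_tool: Moves the arm, as the interface text tells. Its arguments: {"type":"object","properties":{"rows":{"type":"array","items":{"type":"array","items":{"type":"number"}}}},"required":["rows"]}

```bash
ls; mkdir -p pics; python3 - <<'E'
from bench import *
import cv2
print(read_state())
for n in("top","side"):
    d=get_image(n); print(n,d["mtx"].tolist(),d["k1"],d["extrinsics"].round(3).tolist())
    cv2.imwrite(f"pics/{n}0.png",d["image"][:,:,::-1])
E
```

```text
pics
{'clock': 0.0, 'joints': array([-9.69371436e-01,  3.85598728e-01,  6.62487843e-03, -4.99438440e-04,
       -1.19397098e+00, -2.58625032e-01]), 'joint_vel': array([-1.24063680e-04, -4.12829224e-04, -8.92328238e-04, -1.96253791e-04,
        4.97228518e-05, -1.45321503e-03]), 'joint_efforts': array([-3.77047063e-04, -3.92290986e+01,  1.88400704e+01,  4.18610930e+00,
       -4.71184976e-03,  9.01802110e-06]), 'position': array([ 209.92982544, -588.1049646 ,  241.19564657]), 'ee_rot': array([-1.70471039e-01,  9.85362074e-01,  1.07320728e-03, -2.36880376e-04]), 'contact_force': array([-0.23203169, -0.8227245 , -0.17003624]), 'wrist_torque': array([0.01305228, 0.02097108, 0.02016764]), 'gripper_width': 85.58037906733249}
top [[500.78386986688895, 0.0, 313.0054259226676], [0.0, 500.78386986688895, 196.03239207161184], [0.0, 0.0, 1.0]] -0.009911906343271997 [[0.028, 0.988, -0.154, 352.106], [-1.0, 0.026, -0.016, -51.001], [-0.011, 0.154, 0.988, 1490.421], [0.0, 0.0, 0.0, 1.0]]
side [[397.65145785268265, 0.0, 317.02529028853195], [0.0, 397.65145785268265, 206.11212152022418], [0.0, 0.0, 1.0]] -0.03631035786472392 [[-0.924, 0.207, -0.322, 259.821], [-0.382, -0.466, 0.798, 708.253], [0.015, 0.86, 0.51, 566.725], [0.0, 0.0, 0.0, 1.0]]
```

View pics/top0.png

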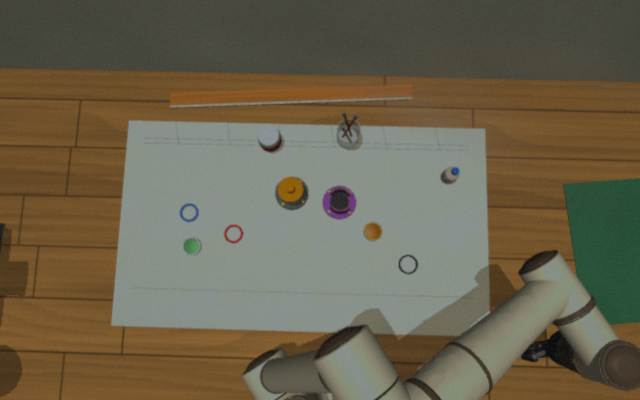

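View pics/side0.png

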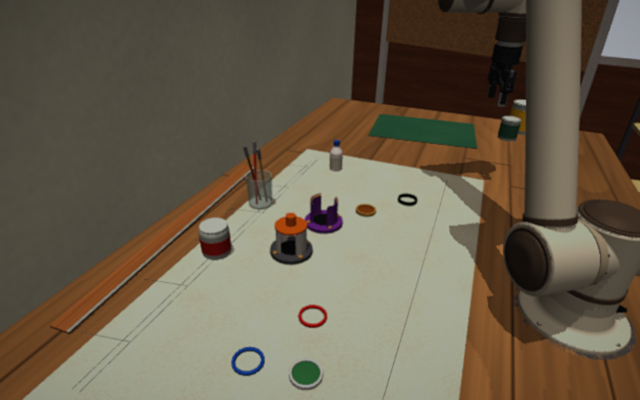

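The top view shows the capped barrel at (291,190), the purple look-alike at (339,202) and the amber rear lens at (372,231). The spacer is at (408,264), the red ring at (233,234), the blue ring at (189,212) and the green front lens at (192,246). There is no yellow ring. The side view agrees.

What could be mistaken for what: barrel at (291,190) or the purple one at (339,202), where I choose the grey one. Orange cap at (291,190) or the amber lens at (372,231).

```bash
cat > h.py <<'E'
from bench import *
import cv2, numpy as np
from scipy.optimize import least_squares
from scipy.spatial.transform import Rotation as R
def proj(d,P):
    E=d["extrinsics"]; c=(np.atleast_2d(P)-E[:3,3])@E[:3,:3]
    s=np.c_[c[:,0],-c[:,1]]/-c[:,2:3]; s=s*(1+d["k1"]*(s**2).sum(1,keepdims=True))
    return s@np.diag(d["mtx"])[:2][:,None]*1 if 0 else s*np.diag(d["mtx"])[:2]+d["mtx"][:2,2]
def tri(ds,uvs):
    f=lambda P:np.concatenate([proj(d,P)[0]-uv for d,uv in zip(ds,uvs)])
    r=least_squares(f,[450,0,10]); return r.x,np.abs(r.fun).max()
HSV={"orange":((5,150,80),(20,255,255)),"red":((170,140,60),(180,255,255)),"red2":((0,140,60),(4,255,255)),
"blue":((100,120,50),(125,255,255)),"green":((55,60,40),(85,255,255)),"black":((0,0,0),(180,255,60)),"purple":((130,100,30),(160,255,255)),"yellow":((22,120,80),(35,255,255))}
def blobs(d,col,amin=30):
    h=cv2.cvtColor(d["image"],cv2.COLOR_RGB2HSV); m=cv2.inRange(h,*HSV[col])
    if col=="red": m|=cv2.inRange(h,*HSV["red2"])
    out=[]
    for c in cv2.findContours(m,cv2.RETR_EXTERNAL,cv2.CHAIN_APPROX_NONE)[0]:
        h_=cv2.convexHull(c); a=cv2.contourArea(h_)
        if a>amin:
            M=cv2.moments(h_); out.append((round(M["m10"]/M["m00"],2),round(M["m01"]/M["m00"],2),a,cv2.boundingRect(c)[2:]))
    return out
def onplane(d,uv,z):
    return least_squares(lambda p:proj(d,[p[0],p[1],z])[0]-uv,[450,0]).x
E
python3 - <<'E'
from h import *
ims={n:get_image(n) for n in("top","side")}
for n,d in ims.items():
    for c in HSV: 
        if c!="red2": print(n,c,[b for b in blobs(d,c) if b[2]<3000])
def cr(n,x,y,w,h,s): return cv2.resize(ims[n]["image"][y:y+h,x:x+w,::-1],None,fx=s,fy=s,interpolation=cv2.INTER_CUBIC)
a=cr("top",175,170,260,110,3); b=cr("side",225,170,195,220,1.3)
cv2.imwrite("pics/c1.png",a); cv2.imwrite("pics/c2.png",cr("side",225,180,200,100,4))
E
```

```text
top orange [(408.17, 368.08, 156.0, (27, 10)), (412.77, 346.86, 1420.5, (75, 28)), (550.7, 330.25, 89.5, (12, 15)), (628.48, 332.63, 429.0, (28, 25)), (496.24, 283.39, 32.0, (10, 6)), (372.36, 230.91, 171.0, (16, 15)), (290.35, 189.15, 482.0, (26, 25))]
top red [(233.17, 233.38, 222.0, (18, 18))]
top blue [(188.56, 212.14, 224.0, (18, 17))]
top green [(191.0, 245.87, 162.0, (15, 15))]
top black [(309.14, 396.1, 108.5, (25, 7)), (388.42, 387.57, 61.5, (23, 23)), (420.03, 384.73, 386.5, (38, 29)), (260.51, 359.17, 190.0, (36, 25)), (620.56, 362.95, 938.0, (35, 41)), (456.84, 346.7, 272.0, (32, 18)), (319.47, 346.11, 1085.0, (97, 39)), (561.32, 321.26, 95.0, (18, 11)), (591.44, 301.16, 43.5, (7, 12)), (536.49, 261.03, 383.5, (39, 26)), (3.26, 238.77, 165.0, (10, 30)), (339.3, 198.73, 274.0, (18, 20)), (298.43, 197.38, 175.5, (20, 20)), (273.82, 145.91, 76.5, (16, 12))]
top purple [(338.8, 203.35, 704.0, (33, 29))]
top yellow [(369.18, 235.34, 61.5, (14, 11))]
side orange [(626.29, 346.45, 2848.0, (33, 124)), (291.08, 224.2, 521.0, (35, 22)), (501.7, 269.86, 1192.5, (16, 117)), (365.54, 
[... 256 characters left out ...]
 green [(305.48, 372.54, 494.5, (28, 24)), (424.67, 130.38, 2255.0, (107, 33))]
side black [(623.37, 351.36, 39.5, (12, 7)), (620.95, 309.11, 54.0, (11, 8)), (597.5, 278.98, 79.5, (19, 14)), (109.09, 297.3, 192.5, (88, 78)), (291.21, 249.83, 881.5, (41, 28)), (219.76, 247.75, 378.5, (27, 27)), (324.96, 228.57, 157.0, (35, 8)), (181.37, 233.24, 83.5, (47, 41)), (611.86, 216.42, 1563.0, (62, 37)), (323.3, 211.44, 634.5, (28, 29)), (407.19, 199.29, 158.0, (19, 12)), (457.31, 167.93, 109.0, (16, 11)), (248.29, 160.56, 88.0, (11, 32)), (256.32, 150.91, 68.5, (8, 17)), (590.19, 28.7, 1149.0, (29, 84)), (366.5, 49.1, 2647.0, (34, 103))]
side purple [(323.27, 215.88, 958.5, (37, 36))]
side yellow []
```

View pics/c1.png

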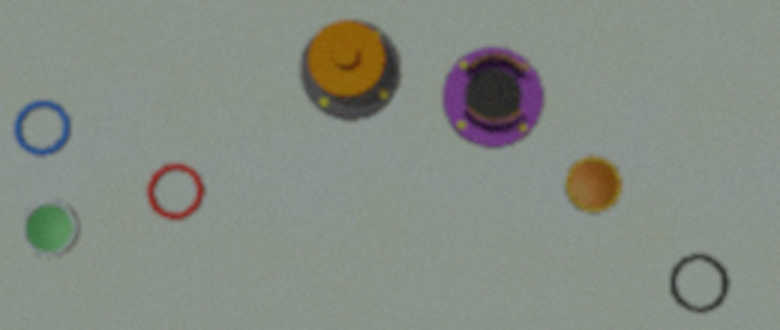

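View pics/c2.png

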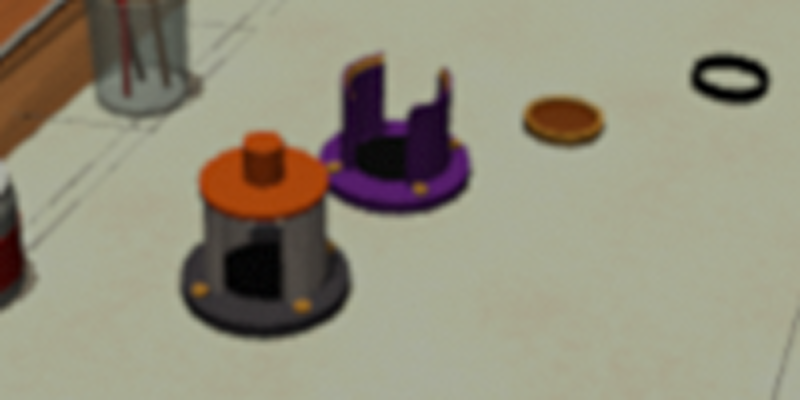

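The crops confirm the choices: orange cap with knob on the grey barrel, purple barrel empty and open. Now to triangulate.

```bash
cat >> h.py <<'E'
def bgblob(d,x,y,r):
    # hull centre of everything differing from the pale bench in a window; r = half-size px
    x0,y0=int(x)-r,int(y)-r
    w=cv2.cvtColor(d["image"],cv2.COLOR_RGB2LAB)[y0:y0+2*r,x0:x0+2*r].astype(float)
    bg=np.median(np.r_[w[0],w[-1],w[:,0],w[:,-1]],0); s=4
    D=cv2.resize(np.linalg.norm(w-bg,axis=2),None,fx=s,fy=s,interpolation=cv2.INTER_CUBIC)
    m=(D>0.35*np.percentile(D,97)).astype(np.uint8)
    c=max(cv2.findContours(m,cv2.RETR_EXTERNAL,cv2.CHAIN_APPROX_NONE)[0],key=lambda c:cv2.contourArea(cv2.convexHull(c)))
    h=cv2.convexHull(c); (cx,cy),ax,an=cv2.fitEllipse(h)
    return np.array([x0+(cx+.5)/s-.5,y0+(cy+.5)/s-.5]),np.array(ax)/s
def disc(name,H):
    pass
E
python3 - <<'E'
from h import *
T,S=get_image("top"),get_image("side")
for n,t,s,z in [("rear",(372,231),(366,210),5),("front",(192,246),(306,374),4.5),("spacer",(408,264),(407,199),6),("red",(233,234),(312,316),3.25),("blue",(189,212),(248,360),3.25)]:
    a,ax=bgblob(T,*t,15); b,bx=bgblob(S,*s,24 if s[1]>300 else 17)
    P,e=tri([T,S],[a,b]); print(n,a.round(1),ax.round(1),b.round(1),bx.round(1),"tri",P.round(1),round(e,2),"top@z",onplane(T,a,z).round(1),"side@z",onplane(S,b,z).round(1))
a=blobs(T,"orange"); 
P,e=tri([T,S],[(290.35,189.15),(291.08,224.2)]); print("cap",P,e)
bt=[(282.8,204),(303,201.7)]; bs=[(275,252.5),(300.5,256.2)]
print("bolts top",[onplane(T,u,13).round(1) for u in bt],"side",[onplane(S,u,13).round(1) for u in bs])
for c,z in [((351,69),12)]: print("flange top c", onplane(T,(175+350/3,170+71/3),z), "side",onplane(S,(225+266/4,180+270/4),z))
E
```

```text
rear [372.3 231.3] [18.8 18.9] [365.4 210.2] [13.2 21.2] tri [ 484.2 -206.2    4. ] 0.62 top@z [ 482.3 -206.5] side@z [ 485.3 -204.4]
front [192.2 245.9] [17.9 19.3] [305.4 372.2] [25.1 29.4] tri [427.7 327.6   5.2] 1.18 top@z [424.3 326.8] side@z [429.  327.4]
spacer [407.6 264. ] [19.9 20.4] [407.1 199.3] [12.8 20.6] tri [ 390.6 -310.7    5.6] 0.55 top@z [ 389.  -310.8] side@z [ 392.  -309.8]
red [233.1 233.4] [19.1 19.6] [312.3 315.9] [23.9 29.8] tri [466.8 207.8   3.1] 0.68 top@z [464.7 207.2] side@z [467.5 208.1]
blue [188.8 212.2] [19.  19.6] [247.6 360.9] [29.  34.4] tri [526.7 344.8   3.2] 0.72 top@z [524.6 343.8] side@z [527.4 344.9]
cap [591.80759259  37.30586323  75.92391575] 0.43806470213195325
bolts top [array([555.7,  61.7]), array([564.2,   1.7])] side [array([617.9,  72. ]), array([559. ,  61.2])]
flange top c [587.72616719  36.4055915 ] side [592.32097652  38.58813449]
```

```bash
cat > go.py <<'E'
# go.py x y z yaw : shift in tool axes (cm) and turn about tool z (deg) from measured pose; several targets chain
import sys; from h import *
s=read_state(); p=s["position"].copy(); r=R.from_quat(s["ee_rot"]); a=[float(v) for v in sys.argv[1:]]
yd=lambda r:(-np.arctan2(r.as_matrix()[0,1],r.as_matrix()[1,1]))
print("t",round(s["clock"],2),"pos",p.round(1),"yaw",round(yd(r),3),"tilt",(r.as_matrix()[:2,2]).round(4),"w",round(s["gripper_width"],2),"F",s["contact_force"].round(1))
for i in range(0,len(a),4):
    q=np.array(a[i:i+3]); d=r.inv().apply(q-p)/10; t=np.degrees(yd(r)-a[i+3])
    print("shift cm",d.round(2),"then turn z",round(t,2))
    p=q; r=r*R.from_rotvec([0,0,np.radians(t)])
E
python3 go.py 590.5 37.5 200 0.15 590.5 37.5 92 0.15
```

```text
t 0.3 pos [ 210.  -588.5  241.9] yaw 0.343 tilt [-0.0003  0.0006] w 85.45 F [ 0.3  0.6 -0.2]
shift cm [-56.87  46.17   4.22] then turn z 11.04
shift cm [-0.00e+00 -1.00e-02  1.08e+01] then turn z -0.0
```

Call:
servo_tool --pt "1 -3.55 2.89 0 0 0 0" --pt "1 -3.55 2.89 0 0 0 0" --pt "1 -3.55 2.89 0 0 0 0" --pt "1 -3.55 2.89 0 0 0 0" --pt "1 -3.55 2.89 0 0 0 0" --pt "1 -3.55 2.89 0 0 0 0" --pt "1 -3.55 2.89 0 0 0 0" --pt "1 -3.55 2.89 0 0 0 0" --pt "1 -3.55 2.89 0 0 0 0" --pt "1 -3.55 2.89 0 0 0 0" --pt "1 -3.55 2.89 0 0 0 0" --pt "1 -3.55 2.89 0 0 0 0"

```text
clock: 1.5
position: [495.4, -117.0, 242.6]
ee_rot: [-0.171, 0.985, -0.0, 0.0]
contact_force: [0.9, -0.6, -0.2]
gripper_width: 85.3
```

Call:
servo_tool --pt "1 -3.55 2.88 0 0 0 0" --pt "1 -3.55 2.88 0 0 0 0" --pt "1 -3.55 2.88 0 0 0 0" --pt "1 -3.55 2.88 0 0 0 0" --pt "1 0 0 1 0 0 5.5" --pt "1 0 0 1 0 0 5.5" --pt "1 0 0 1 0 0 0" --pt "1 0 0 1.2 0 0 0" --pt "1 0 0 0 0 0 0" --pt "1 0 0 0 0 0 0"

```text
clock: 2.5
position: [589.7, 37.0, 200.3]
ee_rot: [-0.076, 0.997, -0.0, -0.0]
contact_force: [0.2, -0.3, 0.1]
gripper_width: 85.6
```

```bash
python3 go.py 590.5 37.5 150 0.15 590.5 37.5 92 0.15
```

```text
t 2.5 pos [589.7  37.  200.3] yaw 0.151 tilt [-0.0002 -0.0003] w 85.65 F [ 0.2 -0.3  0.1]
shift cm [-0.08  0.04  5.03] then turn z 0.07
shift cm [-0.   0.   5.8] then turn z -0.0
```

Call:
servo_tool --pt "0.7 -0.08 0.04 4 0 0 0" --pt "0.7 0 0 3 0 0 0" --pt "0.7 0 0 2.5 0 0 0" --pt "0.7 0 0 1.3 0 0 0" --pt "0.5 0 0 0 0 0 0" --pt "0 0 0 0 0 0 0" --pt "0 0 0 0 0 0 0" --pt "0 0 0 0 0 0 0" --pt "0 0 0 0 0 0 0" --pt "0 0 0 0 0 0 0"

```text
clock: 3.5
position: [591.8, 38.2, 94.3]
ee_rot: [-0.076, 0.997, 0.0, 0.002]
contact_force: [-1.3, -1.0, 5.6]
gripper_width: 22.2
```

Call:
servo_tool --pt "0 0 0 0 0 0 0" --pt "0 0 0 -1 0 0 0" --pt "0 0 0 -2 0 0 0" --pt "0 0 0 -3 0 0 0" --pt "0 0 0 -4 0 0 0"

```text
clock: 4.0
position: [588.9, 37.6, 191.8]
ee_rot: [-0.075, 0.997, -0.0, -0.003]
contact_force: [0.4, 0.5, -1.0]
gripper_width: 21.9
```

```bash
python3 - <<'E'
from h import *
T,S=get_image("top"),get_image("side")
c=lambda d,x,y,w,h,s:cv2.resize(d["image"][y:y+h,x:x+w,::-1],None,fx=s,fy=s,interpolation=cv2.INTER_CUBIC)
a=c(S,220,150,133,133,4.5); b=c(T,240,120,100,200,3)
a=cv2.copyMakeBorder(a,0,max(0,600-len(a)),0,0,cv2.BORDER_CONSTANT); b=b[:len(a)]
cv2.imwrite("pics/d1.png",c(S,200,120,160,150,4))
E
python3 go.py 440 20 190 0.15
```

```text
t 4.1 pos [593.7  38.5 199. ] yaw 0.152 tilt [0.0121 0.0022] w 21.67 F [0.6 0.2 0. ]
shift cm [15.48  0.5   0.71] then turn z 0.11
```

View pics/d1.png

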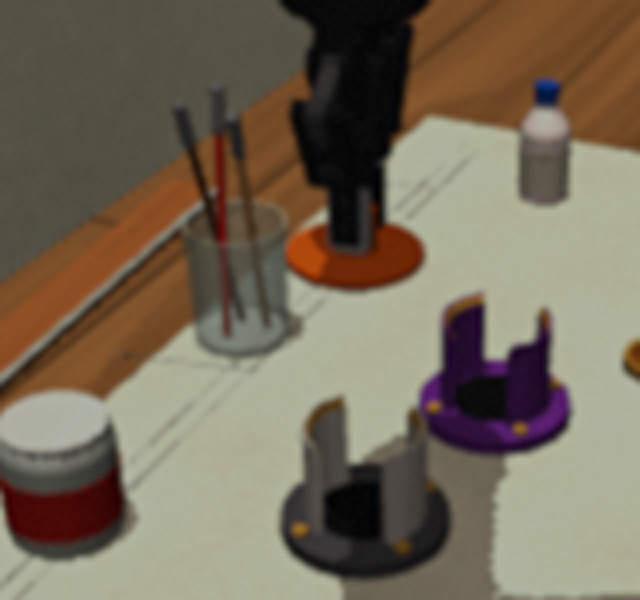

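Crop: the cap is held level at (355,255), and the real barrel is open and empty at (365,500). Next I'll put the cap on free bench.

Call:
servo_tool --pt "0 3.03 0.1 0 0 0 0" --pt "0 3.03 0.1 0 0 0 0" --pt "0 3.03 0.1 0 0 0 0" --pt "0 3.03 0.1 0 0 0 0" --pt "0 3.03 0.1 0 0 0 0" --pt "0 0 0 4 0 0 0" --pt "0 0 0 4 0 0 0" --pt "0 0 0 4 0 0 0" --pt "0 0 0 2.5 0 0 0" --pt "0 0 0 0.5 0 0 0" --pt "0 0 0 0 0 0 0" --pt "0 0 0 0 0 0 0"

```text
clock: 5.3
position: [441.0, 20.5, 43.5]
ee_rot: [-0.076, 0.997, 0.0, 0.001]
contact_force: [1.0, -0.8, -0.1]
gripper_width: 21.5
```

```bash
python3 go.py 440 20 29 0.15; python3 - <<'E'
from h import *
T=get_image("top")
cv2.imwrite("pics/d2.png",cv2.resize(T["image"][160:240,240:360,::-1],None,fx=5,fy=5,interpolation=cv2.INTER_CUBIC))
E
```

```text
t 5.3 pos [441.   20.5  43.5] yaw 0.151 tilt [0.0025 0.0009] w 21.47 F [ 1.  -0.8 -0.1]
shift cm [ 0.11 -0.04  1.45] then turn z 0.07
```

View pics/d2.png

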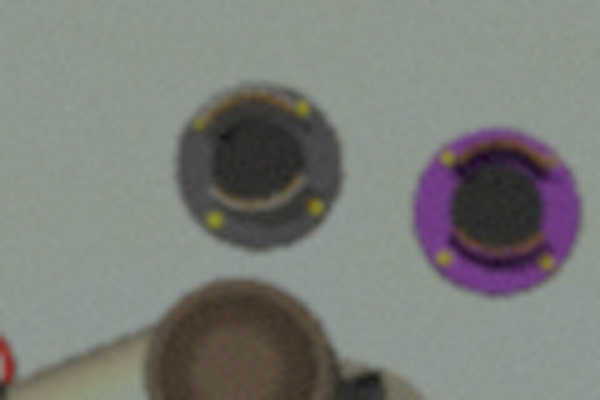

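Crop: the barrel's four bolts are at (200,123), (302,107), (315,207) and (215,220), with the slots to left and right.

Call:
servo_tool --pt "0 0 0 0.8 0 0 0" --pt "0 0 0 0.3 0 0 0" --pt "0 0 0 0.2 0 0 0" --pt "0 0 0 0.1 0 0 0" --pt "0 0 0 0 0 0 0"

```text
clock: 5.85
position: [439.8, 20.1, 29.2]
ee_rot: [-0.076, 0.997, -0.0, -0.0]
contact_force: [-3.2, 0.8, 10.0]
gripper_width: 21.7
```

```bash
python3 - <<'E'
from h import *
T=get_image("top")
# sub-pixel bolts: yellowish centroid near the guesses
lab=cv2.cvtColor(T["image"],cv2.COLOR_RGB2LAB).astype(float)[:,:,2]
B=[]
for u,v in [(200,123),(302,107),(315,207),(215,220)]:
    u,v=240+(u+.5)/5-.5,160+(v+.5)/5-.5; x,y=int(round(u)),int(round(v)); w=lab[y-2:y+3,x-2:x+3]; w=np.clip(w-np.median(w)-2,0,None)**1
    gy,gx=np.mgrid[y-2:y+3,x-2:x+3]; c=((gx*w).sum()/w.sum(),(gy*w).sum()/w.sum()); B.append(onplane(T,c,13.5)); print((round(u,1),round(v,1)),np.round(c,1),B[-1].round(1))
B=np.array(B); C=B.mean(0); a=np.arctan2(*(B-C)[:,::-1].T); print("centre",C.round(1),"yaw est",np.round((a-np.radians(45))%(np.pi/2),3),"r",np.hypot(*(B-C).T).round(1))
E
```

```text
(279.6, 184.2) [279.8 184.1] [615.5  73. ]
(300.0, 181.0) [299.9 181.3] [625.8  12.8]
(302.6, 201.0) [302.6 200.8] [566.7   2.9]
(282.6, 203.6) [282.5 203.5] [556.9  62.6]
centre [591.2  37.8] yaw est [0.182 0.159 0.173 0.16 ] r [42.7 42.7 42.7 42.3]
```

Call:
servo_tool --pt "0.5 0 0 0 0 0 0" --pt "0.5 0 0 0 0 0 0" --pt "0.5 0 0 0 0 0 0" --pt "0.5 0 0 -2 0 0 0" --pt "0.5 0 0 -4 0 0 0" --pt "0.75 0 0 -3 0 0 0" --pt "0.75 0 0 0 0 0 -1.0" --pt "0.75 0 0 0 0 0 0"

```text
clock: 6.7
position: [440.0, 20.2, 118.7]
ee_rot: [-0.084, 0.996, 0.0, 0.001]
contact_force: [-0.3, -0.0, -0.4]
gripper_width: 64.3
```

```bash
python3 go.py 391 -310.3 120 0.168 391 -310.3 30 0.168
```

```text
t 6.7 pos [440.   20.2 118.7] yaw 0.168 tilt [0.0013 0.0009] w 64.28 F [-0.3 -0.  -0.4]
shift cm [ 10.36 -31.77  -0.17] then turn z 0.01
shift cm [ 0.01 -0.01  9.  ] then turn z 0.0
```

Call:
servo_tool --pt "0.85 1.48 -4.54 0 0 0 0" --pt "0.85 1.48 -4.54 0 0 0 0" --pt "0.85 1.48 -4.54 0 0 0 0" --pt "0.85 1.48 -4.54 0 0 0 0" --pt "0.85 1.48 -4.54 0 0 0 0" --pt "0.85 1.48 -4.54 0 0 0 0" --pt "0.85 1.48 -4.53 0 0 0 0" --pt "0.85 0 0 4 0 0 0" --pt "0.85 0 0 4 0 0 0" --pt "0.85 0 0 1.6 0 0 0" --pt "0.85 0 0 0.5 0 0 0" --pt "0.85 0 0 0 0 0 0"

```text
clock: 7.9
position: [390.2, -310.1, 15.9]
ee_rot: [-0.084, 0.996, 0.001, -0.002]
contact_force: [-0.3, -0.9, 0.3]
gripper_width: 72.6
```

Call:
servo_tool --pt "0.64 0 0 0 0 0 0" --pt "0.64 0 0 0 0 0 0" --pt "0.64 0 0 0 0 0 0" --pt "0.64 0 0 0 0 0 0" --pt "0.64 0 0 0 0 0 0"

```text
clock: 8.4
position: [391.7, -310.6, 18.2]
ee_rot: [-0.084, 0.996, -0.0, 0.001]
contact_force: [0.3, 1.5, 4.7]
gripper_width: 55.1
```

```bash
python3 go.py 391 -310.3 14 0.168; python3 - <<'E'
from h import *
S=get_image("side")
cv2.imwrite("pics/d3.png",cv2.resize(S["image"][140:230,350:470,::-1],None,fx=5,fy=5,interpolation=cv2.INTER_CUBIC))
E
```

```text
t 8.4 pos [ 391.7 -310.6   18.2] yaw 0.169 tilt [ 0.0019 -0.0008] w 55.06 F [0.3 1.5 4.7]
shift cm [0.07 0.04 0.42] then turn z 0.04
```

View pics/d3.png

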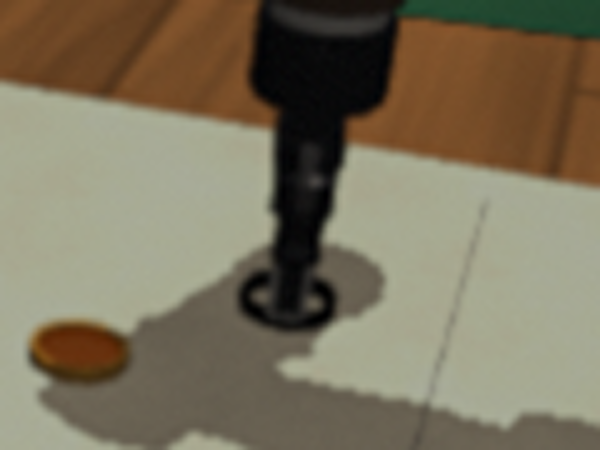

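Crop: the fingers are around the spacer at (287,297), and the rear lens is at (80,350). I'll lift it a little to test the partial-closure grip.

Call:
servo_tool --pt "0.64 0 0 -0.3 0 0 0" --pt "0.64 0 0 -1 0 0 0" --pt "0.64 0 0 -2 0 0 0" --pt "0.64 0 0 -2 0 0 0" --pt "0.64 0 0 0 0 0 0" --pt "0.64 0 0 0 0 0 0"

```text
clock: 9.05
position: [390.9, -310.4, 70.7]
ee_rot: [-0.084, 0.996, -0.0, 0.0]
contact_force: [-0.2, 0.9, -0.8]
gripper_width: 54.9
```

```bash
python3 go.py 391 -310.3 14 0.168; python3 - <<'E'
from h import *
S=get_image("side")
cv2.imwrite("pics/d4.png",cv2.resize(S["image"][140:230,350:470,::-1],None,fx=5,fy=5,interpolation=cv2.INTER_CUBIC))
E
```

```text
t 9.05 pos [ 390.9 -310.4   70.7] yaw 0.168 tilt [ 0.0008 -0.    ] w 54.93 F [-0.2  0.9 -0.8]
shift cm [-0.01  0.01  5.67] then turn z -0.01
```

View pics/d4.png

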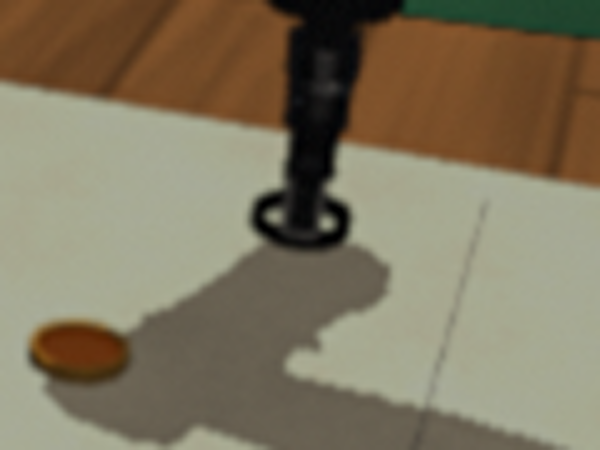

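The gentle grip holds: the spacer is lifted level at (300,215). Width fits the force: about 54.9 at this command, against roughly 53.7 at a full 60 N. I'll set the spacer back down and use 0.645 for the lenses.

Call:
servo_tool --pt "0.64 0 0 3 0 0 0" --pt "0.64 0 0 1.7 0 0 0" --pt "0.64 0 0 0.5 0 0 0" --pt "0.64 0 0 0 0 0 0" --pt "0.64 0 0 0 0 0 0"

```text
clock: 9.6
position: [390.7, -310.3, 17.8]
ee_rot: [-0.084, 0.996, 0.0, -0.001]
contact_force: [-0.4, 0.1, -0.9]
gripper_width: 54.5
```

Call:
servo_tool --pt "0.85 0 0 0 0 0 0" --pt "0.85 0 0 0 0 0 0" --pt "0.85 0 0 -2 0 0 0" --pt "0.85 0 0 -4 0 0 0" --pt "0.85 0 0 -3 0 0 0" --pt "0.85 0 0 0 0 0 0" --pt "0.85 0 0 0 0 0 0"

```text
clock: 10.3
position: [391.2, -310.4, 109.0]
ee_rot: [-0.084, 0.996, -0.0, 0.001]
contact_force: [-0.1, -0.0, -0.6]
gripper_width: 72.6
```

```bash
python3 go.py 484.5 -205.5 108 0.168 484.5 -205.5 19 0.168
```

```text
t 10.3 pos [ 391.2 -310.4  109. ] yaw 0.168 tilt [ 0.002  -0.0004] w 72.64 F [-0.1 -0.  -0.6]
shift cm [-10.95   8.79   0.12] then turn z -0.01
shift cm [0.02 0.01 8.9 ] then turn z -0.0
```

Call:
servo_tool --pt "0.85 -3.65 2.93 0 0 0 0" --pt "0.85 -3.65 2.93 0 0 0 0" --pt "0.85 -3.65 2.93 0 0 0 0" --pt "0.85 0 0 4 0 0 0" --pt "0.85 0 0 3 0 0 0" --pt "0.85 0 0 1.6 0 0 0" --pt "0.85 0 0 0.4 0 0 0" --pt "0.85 0 0 0 0 0 0" --pt "0.85 0 0 0 0 0 0"

```text
clock: 11.2
position: [484.6, -205.6, 18.7]
ee_rot: [-0.084, 0.996, -0.0, 0.0]
contact_force: [-0.3, -0.2, 1.0]
gripper_width: 72.0
```

Call:
servo_tool --pt "0.75 0 0 0 0 0 0" --pt "0.7 0 0 0 0 0 0" --pt "0.66 0 0 0 0 0 0" --pt "0.65 0 0 0 0 0 0" --pt "0.645 0 0 0 0 0 0" --pt "0.645 0 0 0 0 0 0" --pt "0.645 0 0 0 0 0 0"

```text
clock: 11.9
position: [484.2, -205.4, 18.3]
ee_rot: [-0.084, 0.996, 0.0, -0.0]
contact_force: [-0.9, -0.5, 0.4]
gripper_width: 55.5
```

```bash
python3 go.py 484.5 -205.5 17.5 0.168
```

```text
t 11.9 pos [ 484.2 -205.4   18.3] yaw 0.168 tilt [-0.0001  0.    ] w 55.48 F [-0.9 -0.5  0.4]
shift cm [-0.03 -0.01  0.08] then turn z 0.01
```

Gently held at 55.5 mm. Lifting and carrying it over the barrel.

Call:
servo_tool --pt "0.645 0 0 -0.5 0 0 0" --pt "0.645 0 0 -1.5 0 0 0" --pt "0.645 0 0 -3 0 0 0" --pt "0.645 0 0 -3 0 0 0" --pt "0.645 0 0 -2.5 0 0 0" --pt "0.645 0 0 -1 0 0 0" --pt "0.645 0 0 0 0 0 0"

```text
clock: 12.6
position: [485.0, -205.5, 134.7]
ee_rot: [-0.084, 0.996, -0.0, 0.002]
contact_force: [-0.1, -0.2, 0.3]
gripper_width: 55.0
```

```bash
python3 go.py 592.5 37.5 133 0.168 592.5 37.5 100 0.168
```

```text
t 12.6 pos [ 485.  -205.5  134.7] yaw 0.168 tilt [ 0.0034 -0.0003] w 55.01 F [-0.1 -0.2  0.3]
shift cm [-14.67  22.16   0.2 ] then turn z 0.01
shift cm [0.01 0.   3.3 ] then turn z 0.0
```

Call:
servo_tool --pt "0.645 -1.0 1.5 0 0 0 0" --pt "0.645 -2 3.0 0 0 0 0" --pt "0.645 -2.6 4.0 0 0 0 0" --pt "0.645 -2.6 4.0 0 0 0 0" --pt "0.645 -2.6 4.0 0 0 0 0" --pt "0.645 -2.2 3.26 0 0 0 0" --pt "0.645 -1.2 1.7 0 0 0 0" --pt "0.645 -0.45 0.7 0 0 0 0" --pt "0.645 0 0 2 0 0 0" --pt "0.645 0 0 1.3 0 0 0" --pt "0.645 0 0 0 0 0 0" --pt "0.645 0 0 0 0 0 0"

```text
clock: 13.8
position: [591.2, 36.5, 100.0]
ee_rot: [-0.083, 0.997, -0.0, -0.001]
contact_force: [0.6, 0.5, 0.5]
gripper_width: 55.0
```

```bash
python3 go.py 592.5 37.5 100 0.168;  python3 - <<'E'
from h import *
S=get_image("side")
cv2.imwrite("pics/d5.png",cv2.resize(S["image"][165:275,235:355,::-1],None,fx=5,fy=5,interpolation=cv2.INTER_CUBIC))
E
```

```text
t 13.8 pos [591.2  36.5 100. ] yaw 0.167 tilt [-0.0013 -0.0007] w 55.01 F [0.6 0.5 0.5]
shift cm [-0.15  0.08 -0.  ] then turn z -0.05
```

View pics/d5.png

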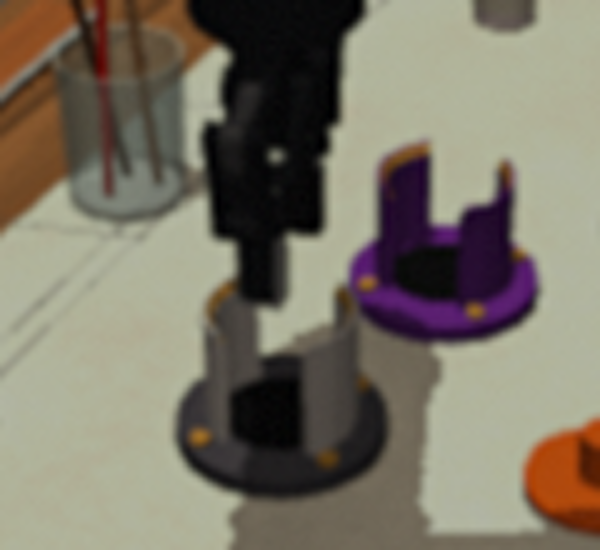

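The lens is not in the fingers, so 0.645 was too loose. I'll check where it lies.

```bash
python3 - <<'E'
from h import *
T,S=get_image("top"),get_image("side")
for c,f in(("orange",T),("orange",S)): print([b for b in blobs(f,c) if 60<b[2]<900])
a,ax=bgblob(T,372,231,15); b,bx=bgblob(S,366,210,17); P,e=tri([T,S],[a,b]); print(P.round(1),e,ax,bx,onplane(T,a,5),onplane(S,b,5))
a,ax=bgblob(T,408,264,15); b,bx=bgblob(S,407,199,17); P,e=tri([T,S],[a,b]); print(P.round(1),e,ax,bx,onplane(T,a,6),onplane(S,b,6))
E
python3 go.py 484.5 -205.5 100 0.168
```

```text
[(8.25, 369.98, 81.0, (18, 7)), (294.86, 243.73, 432.0, (25, 24)), (372.51, 230.83, 171.5, (16, 15))]
[(626.45, 389.25, 486.0, (28, 21)), (516.81, 318.75, 170.5, (10, 31)), (355.48, 260.51, 534.0, (32, 23)), (365.55, 209.74, 142.0, (18, 11)), (254.62, 161.29, 114.5, (12, 16)), (267.75, 161.77, 302.0, (18, 30))]
[ 484.3 -206.4    3.9] 0.5740977384136556 [18.77853203 18.929842  ] [13.18101692 21.12459755] [ 482.46827288 -206.5754479 ] [ 485.29388308 -204.47814879]
[ 389.3 -309.     5.5] 0.538106121086571 [19.89014435 20.24170685] [12.77431965 20.67766953] [ 387.69525135 -309.07777352] [ 390.62712091 -308.02293687]
t 13.95 pos [592.   37.2 101.2] yaw 0.168 tilt [0.0015 0.0003] w 55.25 F [-0.3 -1.2 -0.6]
shift cm [ 14.65 -22.13   0.09] then turn z -0.02
```

The lens never moved, still at (484,-206). Going back to grip it slightly tighter (0.638), then lift slightly and check.

Call:
servo_tool --pt "0.85 2.44 -3.69 0 0 0 0" --pt "0.85 2.44 -3.69 0 0 0 0" --pt "0.85 2.44 -3.69 0 0 0 0" --pt "0.85 2.44 -3.69 0 0 0 0" --pt "0.85 2.44 -3.69 0 0 0 0" --pt "0.85 2.44 -3.69 0 0 0 0" --pt "0.85 0 0 4 0 0 0" --pt "0.85 0 0 2.5 0 0 0" --pt "0.85 0 0 1.3 0 0 0" --pt "0.85 0 0 0.4 0 0 0" --pt "0.85 0 0 0 0 0 0" --pt "0.85 0 0 0 0 0 0"

```text
clock: 15.15
position: [485.3, -205.3, 19.4]
ee_rot: [-0.084, 0.996, -0.0, 0.001]
contact_force: [0.0, -0.0, -0.0]
gripper_width: 73.0
```

Call:
servo_tool --pt "0.75 0 0 0 0 0 0" --pt "0.7 0 0 0 0 0 0" --pt "0.66 0 0 0 0 0 0" --pt "0.65 0 0 0 0 0 0" --pt "0.64 0 0 0 0 0 0" --pt "0.638 0 0 0 0 0 0" --pt "0.638 0 0 0 0 0 0" --pt "0.638 0 0 0 0 0 0"

```text
clock: 15.95
position: [484.3, -205.2, 18.3]
ee_rot: [-0.084, 0.996, 0.0, -0.0]
contact_force: [-0.5, 0.6, -0.4]
gripper_width: 54.7
```

```bash
python3 go.py 484.5 -205.5 17.5 0.168
```

```text
t 15.95 pos [ 484.3 -205.2   18.3] yaw 0.168 tilt [-0.0001  0.    ] w 54.67 F [-0.5  0.6 -0.4]
shift cm [-0.02 -0.03  0.08] then turn z 0.02
```

Call:
servo_tool --pt "0.638 0 0 -0.3 0 0 0" --pt "0.638 0 0 -0.7 0 0 0" --pt "0.638 0 0 -1 0 0 0" --pt "0.638 0 0 0 0 0 0"

```text
clock: 16.35
position: [485.6, -205.4, 40.2]
ee_rot: [-0.084, 0.996, -0.0, 0.002]
contact_force: [0.0, 0.6, -0.1]
gripper_width: 54.5
```

```bash
python3 go.py 484.5 -205.5 17.5 0.168; python3 - <<'E'
from h import *
S=get_image("side"); print([b for b in blobs(S,"orange") if 60<b[2]<900])
E
```

```text
t 16.35 pos [ 485.6 -205.4   40.2] yaw 0.169 tilt [ 0.0038 -0.0007] w 54.53 F [ 0.   0.6 -0.1]
shift cm [0.12 0.01 2.27] then turn z 0.04
[(355.38, 260.42, 545.5, (32, 24)), (365.46, 209.14, 125.5, (19, 10)), (629.68, 189.98, 411.0, (20, 47)), (348.87, 143.93, 291.0, (18, 24))]
```

The fingers closed above the lens. The tips sit about 8 mm ahead of the TCP at this opening, so the spacer was held only by its top edge. I'll reopen, go lower (TCP about 10.5) and grip at 0.645.

Call:
servo_tool --pt "0.85 0 0 0 0 0 0" --pt "0.85 0 0 0 0 0 0" --pt "0.85 0 0 2 0 0 0" --pt "0.85 0 0 0.5 0 0 0" --pt "0.85 0 0 0.3 0 0 0" --pt "0.85 0 0 0 0 0 0" --pt "0.85 0 0 0 0 0 0"

```text
clock: 17.1
position: [484.6, -205.3, 10.7]
ee_rot: [-0.084, 0.996, -0.0, 0.0]
contact_force: [-0.1, 0.6, -0.2]
gripper_width: 72.6
```

Call:
servo_tool --pt "0.75 0 0 0 0 0 0" --pt "0.7 0 0 0 0 0 0" --pt "0.67 0 0 0 0 0 0" --pt "0.66 0 0 0 0 0 0" --pt "0.65 0 0 0 0 0 0" --pt "0.645 0 0 0 0 0 0" --pt "0.645 0 0 0 0 0 0" --pt "0.645 0 0 0 0 0 0"

```text
clock: 17.9
position: [484.6, -205.3, 10.7]
ee_rot: [-0.084, 0.996, -0.0, 0.0]
contact_force: [-1.3, -0.5, 5.9]
gripper_width: 55.6
```

```bash
python3 go.py 484.5 -205.5 17.5 0.168
```

```text
t 17.9 pos [ 484.6 -205.3   10.7] yaw 0.168 tilt [ 0.0007 -0.0002] w 55.62 F [-1.3 -0.5  5.9]
shift cm [ 0.02 -0.02 -0.68] then turn z 0.03
```

Call:
servo_tool --pt "0.645 0 0 -0.3 0 0 0" --pt "0.645 0 0 -0.7 0 0 0" --pt "0.645 0 0 -1 0 0 0" --pt "0.645 0 0 -1 0 0 0" --pt "0.645 0 0 0 0 0 0"

```text
clock: 18.4
position: [485.5, -205.4, 42.2]
ee_rot: [-0.084, 0.996, -0.0, 0.002]
contact_force: [0.1, -0.0, 0.1]
gripper_width: 54.9
```

```bash
python3 go.py 484.5 -205.5 17.5 0.168; python3 - <<'E'
from h import *
S=get_image("side"); print([b for b in blobs(S,"orange") if 60<b[2]<900])
E
```

```text
t 18.4 pos [ 485.5 -205.4   42.2] yaw 0.169 tilt [ 0.0037 -0.0006] w 54.91 F [ 0.1 -0.   0.1]
shift cm [0.11 0.01 2.47] then turn z 0.04
[(355.38, 260.42, 545.5, (32, 24)), (630.12, 190.28, 391.5, (20, 47)), (254.56, 161.32, 110.5, (12, 16))]
```

```bash
python3 - <<'E'
from h import *
S=get_image("side")
cv2.imwrite("pics/d6.png",cv2.resize(S["image"][140:230,320:440,::-1],None,fx=5,fy=5,interpolation=cv2.INTER_CUBIC))
E
python3 go.py 592.5 37.5 130 0.168
```

```text
t 18.5 pos [ 484.4 -205.2   40.8] yaw 0.168 tilt [0.001 0.   ] w 54.94 F [ 0.7  0.1 -1.5]
shift cm [-14.72  22.12  -8.91] then turn z 0.01
```

View pics/d6.png

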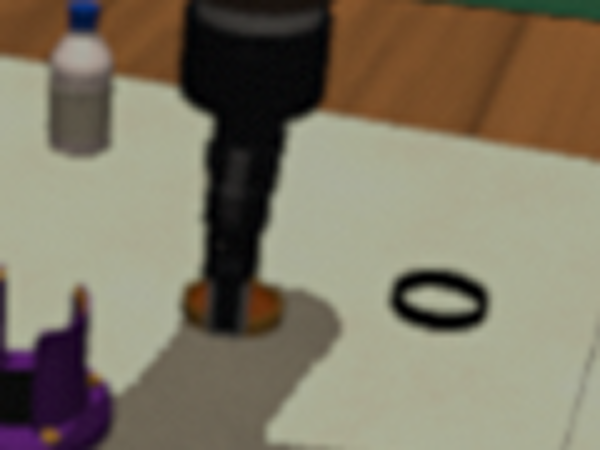

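The lens is held level at (232,305). On to the barrel.

Call:
servo_tool --pt "0.645 0 0 -2 0 0 0" --pt "0.645 -0.6 1 -3 0 0 0" --pt "0.645 -2 3 -2 0 0 0" --pt "0.645 -2.4 3.6 -1.5 0 0 0" --pt "0.645 -2.5 3.8 0 0 0 0" --pt "0.645 -2.5 3.8 0 0 0 0" --pt "0.645 -2.2 3.3 0 0 0 0" --pt "0.645 -1.5 2.2 0 0 0 0" --pt "0.645 -0.8 1.1 0 0 0 0" --pt "0.645 -0.2 0.3 1 0 0 0" --pt "0.645 0 0 1 0 0 0" --pt "0.645 0 0 0.5 0 0 0"

```text
clock: 19.7
position: [590.4, 35.8, 98.2]
ee_rot: [-0.083, 0.997, -0.0, -0.002]
contact_force: [-0.4, 0.2, -0.4]
gripper_width: 55.4
```

Call:
servo_tool --pt "0.645 0 0 0 0 0 0" --pt "0.645 0 0 0 0 0 0"

```text
clock: 19.9
position: [592.0, 36.3, 100.2]
ee_rot: [-0.083, 0.997, -0.0, -0.0]
contact_force: [-0.5, 0.6, -0.5]
gripper_width: 55.4
```

```bash
python3 go.py 592.5 37.5 95 0.168;  python3 - <<'E'
from h import *
S=get_image("side")
cv2.imwrite("pics/d7.png",cv2.resize(S["image"][165:275,235:355,::-1],None,fx=5,fy=5,interpolation=cv2.INTER_CUBIC))
E
```

```text
t 19.9 pos [592.   36.3 100.2] yaw 0.167 tilt [-0.0005 -0.0003] w 55.44 F [-0.5  0.6 -0.5]
shift cm [-0.07  0.11  0.52] then turn z -0.05
```

View pics/d7.png

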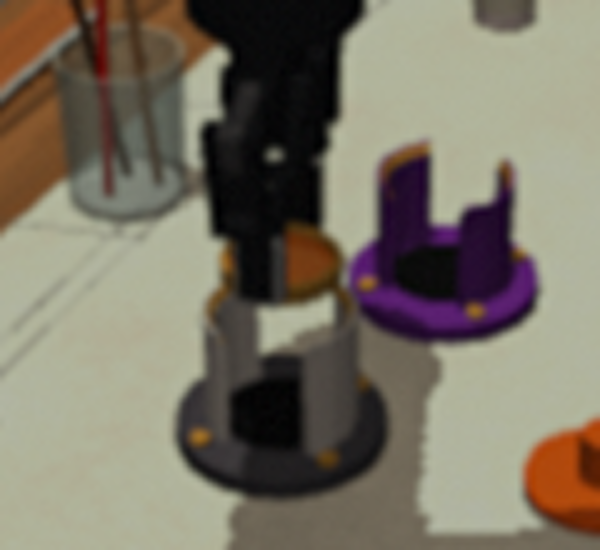

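Lens centred over the mouth at (283,262). Descending.

Call:
servo_tool --pt "0.645 -0.07 0.11 0.5 0 0 0" --pt "0.645 0 0 0.7 0 0 0" --pt "0.645 0 0 0.5 0 0 0" --pt "0.645 0 0 0.4 0 0 0" --pt "0.645 0 0 0.4 0 0 0" --pt "0.645 0 0 0 0 0 0"

```text
clock: 20.55
position: [592.5, 38.5, 74.6]
ee_rot: [-0.084, 0.996, -0.0, -0.0]
contact_force: [0.4, 0.5, -0.3]
gripper_width: 55.3
```

Call:
servo_tool --pt "0.645 0 0 0.6 0 0 0" --pt "0.645 0 0 0.7 0 0 0" --pt "0.645 0 0 0.7 0 0 0" --pt "0.645 0 0 0 0 0 0"

```text
clock: 20.95
position: [592.4, 38.3, 54.1]
ee_rot: [-0.084, 0.996, -0.0, -0.001]
contact_force: [0.4, 0.2, -0.6]
gripper_width: 55.0
```

Call:
servo_tool --pt "0.645 0 -0.04 0.8 0 0 0" --pt "0.645 0 0 0.8 0 0 0" --pt "0.645 0 0 0.7 0 0 0" --pt "0.645 0 0 0.3 0 0 0" --pt "0.645 0 0 0.1 0 0 0" --pt "0.645 0 0 0 0 0 0" --pt "0.645 0 0 0 0 0 0"

```text
clock: 21.65
position: [593.0, 38.1, 28.5]
ee_rot: [-0.084, 0.996, 0.0, 0.0]
contact_force: [0.1, -0.2, -0.7]
gripper_width: 55.2
```

Call:
servo_tool --pt "0.645 0 0 0.1 0 0 0" --pt "0.645 0 0 0.05 0 0 0" --pt "0.645 0 0 0 0 0 0"

```text
clock: 21.95
position: [592.8, 38.1, 26.9]
ee_rot: [-0.084, 0.996, 0.0, 0.0]
contact_force: [-0.2, -0.5, -0.6]
gripper_width: 55.0
```

Call:
servo_tool --pt "0.645 0 0 0.15 0 0 0" --pt "0.645 0 0 0.1 0 0 0" --pt "0.645 0 0 0.05 0 0 0" --pt "0.645 0 0 0 0 0 0"

```text
clock: 22.35
position: [592.7, 38.1, 23.7]
ee_rot: [-0.084, 0.996, -0.0, -0.0]
contact_force: [0.3, 0.5, -0.8]
gripper_width: 55.4
```

Call:
servo_tool --pt "0.645 0 0 0.05 0 0 0" --pt "0.645 0 0 0.05 0 0 0" --pt "0.645 0 0 0 0 0 0"

```text
clock: 22.65
position: [592.8, 38.1, 22.9]
ee_rot: [-0.084, 0.996, 0.0, 0.0]
contact_force: [-0.2, -0.5, -0.3]
gripper_width: 54.9
```

Call:
servo_tool --pt "0.645 0 0 0.05 0 0 0" --pt "0.645 0 0 0.03 0 0 0" --pt "0.645 0 0 0 0 0 0" --pt "0.645 0 0 0 0 0 0"

```text
clock: 23.05
position: [592.9, 38.1, 22.7]
ee_rot: [-0.084, 0.996, -0.0, 0.0]
contact_force: [-1.9, 0.1, 4.9]
gripper_width: 55.0
```

Touchdown at 4.9 N and the right height. I'll release and look for the spacer.

Call:
servo_tool --pt "0.65 0 0 0 0 0 0" --pt "0.66 0 0 0 0 0 0" --pt "0.7 0 0 0 0 0 0" --pt "0.75 0 0 0 0 0 0" --pt "0.75 0 0 0 0 0 0" --pt "0.75 0 0 -2 0 0 0" --pt "0.75 0 0 -3 0 0 0" --pt "0.75 0 0 -3 0 0 0" --pt "0.75 0 0 -2 0 0 0" --pt "0.75 0 0 0 0 0 0" --pt "0.75 0 0 0 0 0 0"

```text
clock: 24.15
position: [592.6, 38.1, 121.9]
ee_rot: [-0.084, 0.996, 0.0, 0.0]
contact_force: [0.3, 0.1, -1.3]
gripper_width: 64.0
```

```bash
cat > find.py <<'E'
import sys; from h import *
T,S=get_image("top"),get_image("side")
g={"spacer":((408,264),(407,199),6),"front":((192,246),(306,374),4.5),"red":((233,234),(312,316),3.25),"blue":((189,212),(248,360),3.25)}
for n in sys.argv[1:]:
    t,s,z=g[n]; a,ax=bgblob(T,*t,20); b,bx=bgblob(S,*s,26 if s[1]>300 else 20)
    if n in("red","blue"):
        for d,q in((T,0),(S,1)): print(n,[k for k in blobs(d,n) if 100<k[2]<900])
    P,e=tri([T,S],[a,b]); print(n,a.round(1),ax.round(1),b.round(1),bx.round(1),"tri",P.round(1),round(e,2),"mean",((onplane(T,a,z)+onplane(S,b,z))/2).round(1))
E
python3 find.py spacer; python3 go.py 390 -309 120 0.168 390 -309 12 0.168
```

```text
spacer [407.1 264.4] [20.  20.3] [407.5 199.6] [13.  20.5] tri [ 389.3 -309.1    5.5] 0.54 mean [ 389.2 -308.6]
t 24.25 pos [591.9  37.9 120.6] yaw 0.168 tilt [-0.0027 -0.0005] w 64.22 F [0.2 0.2 0.7]
shift cm [ 25.7  -30.82   0.13] then turn z -0.0
shift cm [-0.03  0.   10.8 ] then turn z -0.0
```

Call:
servo_tool --pt "0.85 2.86 -3.42 0 0 0 0" --pt "0.85 2.86 -3.42 0 0 0 0" --pt "0.85 2.86 -3.42 0 0 0 0" --pt "0.85 2.86 -3.42 0 0 0 0" --pt "0.85 2.86 -3.42 0 0 0 0" --pt "0.85 2.86 -3.42 0 0 0 0" --pt "0.85 2.86 -3.42 0 0 0 0" --pt "0.85 2.86 -3.42 0 0 0 0" --pt "0.85 2.86 -3.42 0 0 0 0" --pt "0.85 0 0 4 0 0 0" --pt "0.85 0 0 4 0 0 0" --pt "0.85 0 0 1.5 0 0 0"

```text
clock: 25.45
position: [387.0, -307.8, 22.7]
ee_rot: [-0.083, 0.997, 0.002, -0.004]
contact_force: [-0.2, -0.3, -0.1]
gripper_width: 72.9
```

Call:
servo_tool --pt "0.85 0 0 0.8 0 0 0" --pt "0.85 0 0 0.4 0 0 0" --pt "0.85 0 0 0 0 0 0" --pt "0.75 0 0 0 0 0 0" --pt "0.7 0 0 0 0 0 0" --pt "0.64 0 0 0 0 0 0" --pt "0.63 0 0 0 0 0 0" --pt "0.63 0 0 0 0 0 0" --pt "0.63 0 0 0 0 0 0"

```text
clock: 26.35
position: [391.3, -308.6, 16.4]
ee_rot: [-0.084, 0.996, -0.001, 0.001]
contact_force: [-0.1, 1.3, 4.3]
gripper_width: 54.1
```

```bash
python3 go.py 389.5 -308.8 12 0.168
```

```text
t 26.35 pos [ 391.3 -308.6   16.4] yaw 0.169 tilt [ 0.002  -0.0009] w 54.1 F [-0.1  1.3  4.3]
shift cm [0.18 0.01 0.44] then turn z 0.05
```

Call:
servo_tool --pt "0.8 0 0 0 0 0 0" --pt "0.8 0.1 0 0 0 0 0" --pt "0.8 0 0 0 0 0 0" --pt "0.8 0 0 0 0 0 0"

```text
clock: 26.75
position: [389.5, -308.6, 15.0]
ee_rot: [-0.084, 0.996, 0.0, -0.0]
contact_force: [-0.3, 0.3, 0.3]
gripper_width: 68.1
```

```bash
python3 go.py 389.5 -308.8 12 0.168
```

```text
t 26.75 pos [ 389.5 -308.6   15. ] yaw 0.168 tilt [-0.0001  0.0001] w 68.14 F [-0.3  0.3  0.3]
shift cm [ 0.   -0.02  0.3 ] then turn z 0.01
```

Call:
servo_tool --pt "0.8 0 0 0.3 0 0 0" --pt "0.8 0 0 0 0 0 0" --pt "0.7 0 0 0 0 0 0" --pt "0.65 0 0 0 0 0 0" --pt "0.63 0 0 0 0 0 0" --pt "0.63 0 0 0 0 0 0" --pt "0.63 0 0 0 0 0 0" --pt "0.63 0 0 0 0 0 0"

```text
clock: 27.55
position: [389.5, -308.6, 12.3]
ee_rot: [-0.084, 0.996, -0.0, -0.0]
contact_force: [-1.1, 1.2, 5.3]
gripper_width: 54.7
```

```bash
python3 go.py 593 38 125 0.168
```

```text
t 27.55 pos [ 389.5 -308.6   12.3] yaw 0.168 tilt [-0.0001 -0.    ] w 54.65 F [-1.1  1.2  5.3]
shift cm [-25.86  30.76 -11.27] then turn z 0.02
```

Call:
servo_tool --pt "0.63 0 0 -1 0 0 0" --pt "0.63 0 0 -3 0 0 0" --pt "0.63 0 0 -4 0 0 0" --pt "0.63 -1.2 1.4 -3.2 0 0 0" --pt "0.63 -2.6 3.1 0 0 0 0" --pt "0.63 -2.9 3.4 0 0 0 0" --pt "0.63 -2.9 3.4 0 0 0 0" --pt "0.63 -2.9 3.4 0 0 0 0" --pt "0.63 -2.9 3.4 0 0 0 0" --pt "0.63 -2.9 3.4 0 0 0 0" --pt "0.63 -2.9 3.4 0 0 0 0" --pt "0.63 -2.3 2.9 0 0 0 0"

```text
clock: 28.75
position: [575.9, 7.0, 124.4]
ee_rot: [-0.085, 0.996, 0.0, 0.001]
contact_force: [0.2, -0.9, -0.3]
gripper_width: 54.9
```

Call:
servo_tool --pt "0.63 -1.6 1.9 0 0 0 0" --pt "0.63 -0.7 0.9 0 0 0 0" --pt "0.63 0 0 0 0 0 0" --pt "0.63 0 0 0 0 0 0" --pt "0.63 0 0 0 0 0 0"

```text
clock: 29.25
position: [591.9, 35.0, 124.1]
ee_rot: [-0.083, 0.997, -0.0, -0.0]
contact_force: [0.3, -0.5, 0.1]
gripper_width: 54.7
```

```bash
python3 go.py 593 38 95 0.168;  python3 - <<'E'
from h import *
S=get_image("side")
cv2.imwrite("pics/d8.png",cv2.resize(S["image"][140:275,235:355,::-1],None,fx=4,fy=4,interpolation=cv2.INTER_CUBIC))
E
```

```text
t 29.25 pos [591.9  35.  124.1] yaw 0.167 tilt [-0.0007 -0.0001] w 54.73 F [ 0.3 -0.5  0.1]
shift cm [-0.16  0.28  2.91] then turn z -0.07
```

View pics/d8.png

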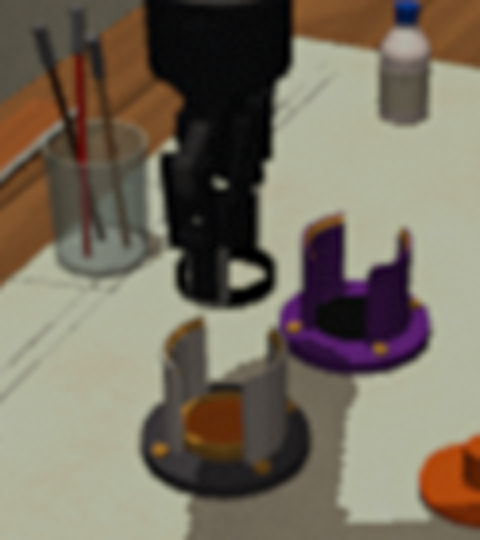

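Rear lens lies flat in the bore (215,425) and the spacer is held level at (225,275). Lowering.

Call:
servo_tool --pt "0.63 -0.12 0.22 2 0 0 0" --pt "0.63 0 0 1.8 0 0 0" --pt "0.63 0 0 0.5 0 0 0" --pt "0.63 0 0 0.5 0 0 0" --pt "0.63 0 0 0.5 0 0 0" --pt "0.63 0 0 0 0 0 0"

```text
clock: 29.9
position: [593.4, 38.4, 70.9]
ee_rot: [-0.084, 0.996, 0.0, -0.0]
contact_force: [0.8, -0.1, -0.5]
gripper_width: 54.6
```

Call:
servo_tool --pt "0.63 0 0 0.8 0 0 0" --pt "0.63 0 0 0.9 0 0 0" --pt "0.63 0 0 0.8 0 0 0" --pt "0.63 0 0 0.5 0 0 0" --pt "0.63 0 0 0.2 0 0 0" --pt "0.63 0 0 0 0 0 0" --pt "0.63 0 0 0 0 0 0"

```text
clock: 30.6
position: [593.3, 38.6, 38.8]
ee_rot: [-0.084, 0.996, -0.0, -0.0]
contact_force: [-1.6, -1.3, -0.8]
gripper_width: 54.1
```

Touchdown is expected at 34.3.

Call:
servo_tool --pt "0.63 0 -0.04 0.2 0 0 0" --pt "0.63 0 0 0.1 0 0 0" --pt "0.63 0 0 0.05 0 0 0" --pt "0.63 0 0 0 0 0 0"

```text
clock: 31.0
position: [593.8, 38.2, 35.7]
ee_rot: [-0.084, 0.996, 0.0, 0.0]
contact_force: [-1.2, -1.3, -0.5]
gripper_width: 54.5
```

Call:
servo_tool --pt "0.63 0 0 0.05 0 0 0" --pt "0.63 0 0 0 0 0 0" --pt "0.63 0 0 0 0 0 0"

```text
clock: 31.3
position: [593.8, 38.3, 35.1]
ee_rot: [-0.084, 0.996, 0.0, 0.0]
contact_force: [-0.8, -2.4, 0.1]
gripper_width: 54.9
```

Call:
servo_tool --pt "0.63 0.05 -0.05 0.06 0 0 0" --pt "0.63 0 0 0 0 0 0" --pt "0.63 0 0 0 0 0 0"

```text
clock: 31.6
position: [593.4, 37.9, 34.4]
ee_rot: [-0.084, 0.996, 0.0, 0.0]
contact_force: [-0.3, 0.4, -1.0]
gripper_width: 54.6
```

Call:
servo_tool --pt "0.65 0 0 0 0 0 0" --pt "0.67 0 0 0 0 0 0" --pt "0.75 0 0 0 0 0 0" --pt "0.75 0 0 0 0 0 0" --pt "0.75 0 0 -2 0 0 0" --pt "0.75 0 0 -3 0 0 0" --pt "0.75 0 0 -3 0 0 0" --pt "0.75 0 0 -1 0 0 0" --pt "0.75 0 0 0 0 0 0" --pt "0.75 0 0 0 0 0 0"

```text
clock: 32.6
position: [592.3, 37.5, 123.3]
ee_rot: [-0.084, 0.996, 0.0, -0.001]
contact_force: [-0.7, -0.9, -0.2]
gripper_width: 64.2
```

```bash
python3 find.py red blue front; python3 go.py 466.3 207.8 120 0.168 466.3 207.8 30 0.168
```

```text
red []
red [(312.24, 315.51, 469.5, (28, 22)), (213.27, 246.7, 345.5, (26, 17))]
red [235.2 233.6] [14.4 57.1] [311.2 293.9] [52.4 67. ] tri [470.6 196.3  47.1] 3.36 mean [478.6 177.3]
blue [(186.57, 213.67, 145.5, (16, 16))]
blue [(247.57, 360.65, 673.5, (32, 28)), (561.71, 129.91, 129.5, (12, 19))]
blue [190.  208.6] [22.6 53.7] [247.6 360.9] [29.  34.5] tri [532.1 340.9  -3.4] 1.47 mean [531.5 343. ]
front [198.8 245.8] [31.2 43.4] [305.4 372.2] [25.1 29.3] tri [432.6 313.8 -14.9] 2.25 mean [426.9 317.3]
t 32.7 pos [592.2  37.4 122.7] yaw 0.168 tilt [-0.0032 -0.0007] w 63.95 F [-0.8  0.7 -0.2]
shift cm [ 9.56 18.9   0.29] then turn z -0.01
shift cm [-0.03  0.    9.  ] then turn z -0.0
```

The arm hides part of the top view, but the side pixels of red, blue and front match the first measurement, so nothing has moved. Red next.

Call:
servo_tool --pt "0.85 1.36 2.7 0 0 0 0" --pt "0.85 1.36 2.7 0 0 0 0" --pt "0.85 1.36 2.7 0 0 0 0" --pt "0.85 1.36 2.7 0 0 0 0" --pt "0.85 1.36 2.7 0 0 0 0" --pt "0.85 1.36 2.7 0 0 0 0" --pt "0.85 1.36 2.7 0 0 0 0" --pt "0.85 0 0 4 0 0 0" --pt "0.85 0 0 3 0 0 0" --pt "0.85 0 0 2 0 0 0" --pt "0.85 0 0 0 0 0 0" --pt "0.85 0 0 0 0 0 0"

```text
clock: 33.9
position: [467.5, 207.8, 33.8]
ee_rot: [-0.084, 0.996, -0.001, -0.001]
contact_force: [0.2, 0.0, 0.5]
gripper_width: 72.7
```

```bash
python3 go.py 466.8 208.2 10.5 0.168
```

```text
t 33.9 pos [467.5 207.8  33.8] yaw 0.169 tilt [-0.0013 -0.0015] w 72.7 F [0.2 0.  0.5]
shift cm [0.06 0.06 2.33] then turn z 0.04
```

Call:
servo_tool --pt "0.85 0.04 0.04 1.3 0 0 0" --pt "0.85 0 0 0.7 0 0 0" --pt "0.85 0 0 0.2 0 0 0" --pt "0.85 0 0 0 0 0 0" --pt "0.85 0 0 0 0 0 0" --pt "0.85 0 0 0 0 0 0"

```text
clock: 34.5
position: [467.5, 208.6, 13.0]
ee_rot: [-0.084, 0.996, 0.0, 0.0]
contact_force: [-0.6, 0.2, -0.4]
gripper_width: 72.6
```

Call:
servo_tool --pt "0.85 0.05 -0.03 0.27 0 0 0" --pt "0.8 0 0 0 0 0 0" --pt "0.7 0 0 0 0 0 0" --pt "0.65 0 0 0 0 0 0" --pt "0.63 0 0 0 0 0 0" --pt "0.63 0 0 0 0 0 0" --pt "0.63 0 0 0 0 0 0" --pt "0.63 0 0 0 0 0 0"

```text
clock: 35.3
position: [466.7, 207.9, 10.3]
ee_rot: [-0.084, 0.996, -0.0, 0.0]
contact_force: [-2.0, -0.3, 4.7]
gripper_width: 54.4
```

```bash
python3 go.py 593.2 37.9 110 0.168
```

```text
t 35.3 pos [466.7 207.9  10.3] yaw 0.168 tilt [ 0.     -0.0001] w 54.44 F [-2.  -0.3  4.7]
shift cm [ -9.62 -18.88  -9.97] then turn z 0.02
```

Call:
servo_tool --pt "0.63 0 0 -1 0 0 0" --pt "0.63 0 0 -3 0 0 0" --pt "0.63 0 0 -4 0 0 0" --pt "0.63 -0.8 -1.6 -2 0 0 0" --pt "0.63 -1.5 -3 0 0 0 0" --pt "0.63 -1.6 -3.2 0 0 0 0" --pt "0.63 -1.7 -3.3 0 0 0 0" --pt "0.63 -1.6 -3.1 0 0 0 0" --pt "0.63 -1.3 -2.5 0 0 0 0" --pt "0.63 -0.8 -1.5 0 0 0 0" --pt "0.63 -0.3 -0.68 0 0 0 0" --pt "0.63 0 0 0 0 0 0"

```text
clock: 36.5
position: [593.0, 37.6, 109.6]
ee_rot: [-0.084, 0.997, 0.0, -0.0]
contact_force: [0.0, 0.9, -0.2]
gripper_width: 54.3
```

Call:
servo_tool --pt "0.63 0 0 0 0 0 0" --pt "0.63 0 0 0 0 0 0"

```text
clock: 36.7
position: [592.5, 38.9, 109.8]
ee_rot: [-0.085, 0.996, 0.0, -0.0]
contact_force: [-0.5, -0.0, -0.2]
gripper_width: 54.6
```

```bash
python3 go.py 593.2 37.9 83 0.168; python3 - <<'E'
from h import *
S=get_image("side"); print([k for k in blobs(S,"red",15) if k[2]<900 and k[1]<330])
E
```

```text
t 36.7 pos [592.5  38.9 109.8] yaw 0.17 tilt [-0.0003  0.0001] w 54.57 F [-0.5 -0.  -0.2]
shift cm [-0.06 -0.11  2.68] then turn z 0.1
[(213.27, 246.7, 345.5, (26, 17)), (295.64, 214.36, 101.5, (11, 14)), (254.47, 168.63, 21.5, (2, 27))]
```

Call:
servo_tool --pt "0.63 -0.05 -0.08 1.5 0 0 0" --pt "0.63 0 0 1.2 0 0 0" --pt "0.63 0 0 0.5 0 0 0" --pt "0.63 0 0 0.5 0 0 0" --pt "0.63 0 0 0.5 0 0 0" --pt "0.63 0 0 0.7 0 0 0" --pt "0.63 0 0 0.7 0 0 0" --pt "0.63 0 0 0.3 0 0 0" --pt "0.63 0 0 0 0 0 0" --pt "0.63 0 0 0 0 0 0"

```text
clock: 37.75
position: [593.8, 37.2, 50.8]
ee_rot: [-0.084, 0.996, -0.0, 0.0]
contact_force: [-0.4, 0.1, -0.9]
gripper_width: 54.2
```

Call:
servo_tool --pt "0.63 0.04 0.03 0.3 0 0 0" --pt "0.63 0 0 0.15 0 0 0" --pt "0.63 0 0 0.1 0 0 0" --pt "0.63 0 0 0.05 0 0 0" --pt "0.63 0 0 0 0 0 0" --pt "0.63 0 0 0 0 0 0"

```text
clock: 38.35
position: [593.3, 37.4, 44.8]
ee_rot: [-0.084, 0.996, 0.0, 0.0]
contact_force: [-1.0, 0.6, 0.2]
gripper_width: 54.7
```

Call:
servo_tool --pt "0.65 0 0 0.03 0 0 0" --pt "0.67 0 0 0 0 0 0" --pt "0.75 0 0 0 0 0 0" --pt "0.75 0 0 0 0 0 0" --pt "0.75 0 0 -2 0 0 0" --pt "0.75 0 0 -3 0 0 0" --pt "0.75 0 0 -2.5 0 0 0" --pt "0.85 0.18 3.93 0 0 0 0" --pt "0.85 0.18 3.93 0 0 0 0" --pt "0.85 0.18 3.93 0 0 0 0" --pt "0.85 0.18 3.93 0 0 0 0" --pt "0.85 0.18 3.93 0 0 0 0"

```text
clock: 39.55
position: [550.9, 231.1, 119.6]
ee_rot: [-0.084, 0.996, 0.0, 0.0]
contact_force: [1.2, -1.0, 0.3]
gripper_width: 72.6
```

Call:
servo_tool --pt "0.85 0.18 3.93 0 0 0 0" --pt "0.85 0.18 3.93 0 0 0 0" --pt "0.85 0.18 3.93 0 0 0 0" --pt "0.85 0 0 4 0 0 0" --pt "0.85 0 0 3.5 0 0 0" --pt "0.85 0 0 1.5 0 0 0" --pt "0.85 0 0 0 0 0 0" --pt "0.85 0 0 0 0 0 0" --pt "0.85 0 0 0 0 0 0"

```text
clock: 40.45
position: [527.3, 345.7, 31.0]
ee_rot: [-0.084, 0.996, 0.001, 0.001]
contact_force: [-0.4, 0.3, 0.7]
gripper_width: 72.8
```

```bash
python3 go.py 526.7 344.9 10.3 0.168; python3 - <<'E'
from h import *
S=get_image("side"); print("blue",blobs(S,"blue",100),"red",blobs(S,"red",10))
cv2.imwrite("pics/d9.png",cv2.resize(S["image"][200:400,200:360,::-1],None,fx=3,fy=3,interpolation=cv2.INTER_CUBIC))
E
```

```text
t 40.45 pos [527.3 345.7  31. ] yaw 0.168 tilt [0.0023 0.002 ] w 72.77 F [-0.4  0.3  0.7]
shift cm [ 0.08 -0.07  2.07] then turn z 0.02
blue [(251.62, 360.35, 472.0, (22, 28))] red []
```

View pics/d9.png

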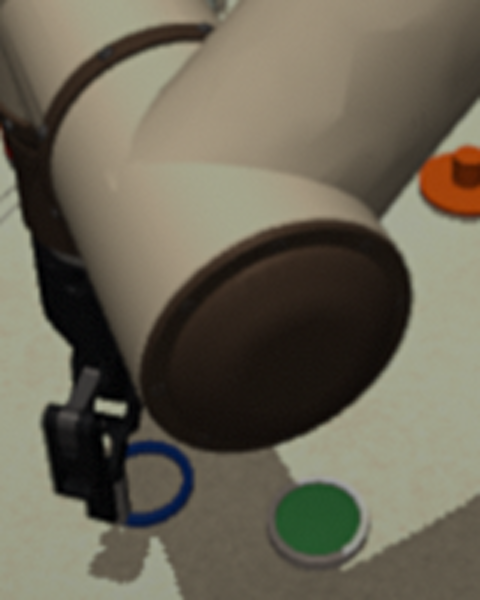

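Blue ring is still at its place (155,483) between the open fingers.

Call:
servo_tool --pt "0.85 0.04 -0.04 1.3 0 0 0" --pt "0.85 0 0 0.5 0 0 0" --pt "0.85 0 0 0 0 0 0" --pt "0.85 0 0 0 0 0 0" --pt "0.85 0 0 0 0 0 0"

```text
clock: 41.0
position: [526.2, 344.6, 11.5]
ee_rot: [-0.084, 0.996, 0.0, 0.0]
contact_force: [-0.0, 0.5, -0.2]
gripper_width: 72.6
```

Call:
servo_tool --pt "0.85 -0.05 0 0.12 0 0 0" --pt "0.8 0 0 0 0 0 0" --pt "0.7 0 0 0 0 0 0" --pt "0.65 0 0 0 0 0 0" --pt "0.63 0 0 0 0 0 0" --pt "0.63 0 0 0 0 0 0" --pt "0.63 0 0 0 0 0 0" --pt "0.63 0 0 0 0 0 0"

```text
clock: 41.8
position: [526.6, 344.6, 10.9]
ee_rot: [-0.084, 0.996, 0.0, 0.0]
contact_force: [-2.6, -0.7, 5.1]
gripper_width: 54.3
```

```bash
python3 go.py 593.2 37.7 110 0.168
```

```text
t 41.8 pos [526.6 344.6  10.9] yaw 0.169 tilt [0.0003 0.0001] w 54.29 F [-2.6 -0.7  5.1]
shift cm [ -1.42 -31.38  -9.91] then turn z 0.03
```

Call:
servo_tool --pt "0.63 0 0 -1 0 0 0" --pt "0.63 0 0 -3 0 0 0" --pt "0.63 0 0 -4 0 0 0" --pt "0.63 -0.1 -2 -2 0 0 0" --pt "0.63 -0.17 -3.8 0 0 0 0" --pt "0.63 -0.2 -4.5 0 0 0 0" --pt "0.63 -0.2 -4.5 0 0 0 0" --pt "0.63 -0.2 -4.5 0 0 0 0" --pt "0.63 -0.2 -4.5 0 0 0 0" --pt "0.63 -0.17 -3.8 0 0 0 0" --pt "0.63 -0.1 -2.4 0 0 0 0" --pt "0.63 -0.08 -1.38 0 0 0 0"

```text
clock: 43.0
position: [593.3, 35.6, 110.4]
ee_rot: [-0.083, 0.997, 0.0, 0.0]
contact_force: [-0.2, 0.4, 0.5]
gripper_width: 54.1
```

Call:
servo_tool --pt "0.63 0 0 0 0 0 0" --pt "0.63 0 0 0 0 0 0" --pt "0.63 0 0 0 0 0 0" --pt "0.63 0 0 0 0 0 0"

```text
clock: 43.4
position: [593.0, 38.8, 110.2]
ee_rot: [-0.085, 0.996, 0.0, 0.0]
contact_force: [0.2, -0.1, -0.3]
gripper_width: 54.1
```

```bash
python3 go.py 593.2 37.7 83 0.168; python3 - <<'E'
from h import *
S=get_image("side"); print([k for k in blobs(S,"blue",15)],[k for k in blobs(S,"red",10)])
E
```

```text
t 43.4 pos [593.   38.8 110.2] yaw 0.17 tilt [0.0001 0.0001] w 54.12 F [ 0.2 -0.1 -0.3]
shift cm [-0.   -0.11  2.72] then turn z 0.11
[(295.2, 214.37, 99.5, (11, 14)), (336.0, 142.5, 18.0, (5, 6)), (562.09, 130.14, 104.5, (10, 18))] [(213.27, 246.7, 345.5, (26, 17)), (288.32, 238.52, 195.0, (18, 15)), (254.49, 167.72, 23.5, (2, 27))]
```

Call:
servo_tool --pt "0.63 0 -0.05 1.5 0 0 0" --pt "0.63 0 0 1.2 0 0 0" --pt "0.63 0 0 0.5 0 0 0" --pt "0.63 0 0 0.5 0 0 0" --pt "0.63 0 0 0.5 0 0 0" --pt "0.63 0 0 0.6 0 0 0" --pt "0.63 0 0 0.5 0 0 0" --pt "0.63 0 0 0.1 0 0 0" --pt "0.63 0 0 0 0 0 0" --pt "0.63 0 0 0 0 0 0"

```text
clock: 44.45
position: [593.4, 37.2, 56.5]
ee_rot: [-0.084, 0.996, 0.0, 0.0]
contact_force: [0.3, 0.1, 0.3]
gripper_width: 54.1
```

Call:
servo_tool --pt "0.63 0 0.03 0.25 0 0 0" --pt "0.63 0 0 0.15 0 0 0" --pt "0.63 0 0 0.08 0 0 0" --pt "0.63 0 0 0 0 0 0" --pt "0.63 0 0 0 0 0 0"

```text
clock: 44.95
position: [593.1, 37.4, 51.4]
ee_rot: [-0.084, 0.996, 0.0, 0.0]
contact_force: [-0.3, 1.0, -0.2]
gripper_width: 54.2
```

Call:
servo_tool --pt "0.65 0 0 0 0 0 0" --pt "0.67 0 0 0 0 0 0" --pt "0.75 0 0 0 0 0 0" --pt "0.75 0 0 0 0 0 0" --pt "0.75 0 0 -2 0 0 0" --pt "0.75 0 0 -3 0 0 0" --pt "0.75 0 0 -2 0 0 0" --pt "0.85 1.28 3.48 0 0 0 0" --pt "0.85 1.28 3.48 0 0 0 0" --pt "0.85 1.28 3.48 0 0 0 0" --pt "0.85 1.28 3.48 0 0 0 0" --pt "0.85 1.28 3.48 0 0 0 0"

```text
clock: 46.15
position: [500.1, 199.4, 121.6]
ee_rot: [-0.084, 0.996, 0.0, 0.0]
contact_force: [0.7, 0.1, -0.3]
gripper_width: 72.4
```

Call:
servo_tool --pt "0.85 1.28 3.49 0 0 0 0" --pt "0.85 1.28 3.49 0 0 0 0" --pt "0.85 1.28 3.49 0 0 0 0" --pt "0.85 1.26 3.49 0 0 0 0" --pt "0.85 0 0 4 0 0 0" --pt "0.85 0 0 3.5 0 0 0" --pt "0.85 0 0 1.5 0 0 0" --pt "0.85 0 0 0 0 0 0" --pt "0.85 0 0 0 0 0 0" --pt "0.85 0 0 0 0 0 0" --pt "0.85 0 0 0 0 0 0"

```text
clock: 47.25
position: [427.9, 328.0, 32.8]
ee_rot: [-0.084, 0.996, 0.001, 0.001]
contact_force: [0.1, 0.1, -0.5]
gripper_width: 72.4
```

```bash
python3 go.py 427.5 327.7 10.5 0.168; python3 - <<'E'
from h import *
T=get_image("top");S=get_image("side"); print("green",blobs(S,"green",100),"top blue/red",blobs(T,"blue",30),blobs(T,"red",30))
a=cv2.resize(T["image"][165:225,255:335,::-1],None,fx=6,fy=6,interpolation=cv2.INTER_CUBIC)
cv2.imwrite("pics/e1.png",a)
E
```

```text
t 47.25 pos [427.9 328.   32.8] yaw 0.168 tilt [0.0018 0.0024] w 72.43 F [ 0.1  0.1 -0.5]
shift cm [ 0.05 -0.03  2.23] then turn z 0.01
green [(311.76, 372.7, 235.0, (14, 24)), (405.98, 127.97, 1407.0, (74, 28))] top blue/red [(290.49, 189.91, 262.5, (20, 19))] []
```

View pics/e1.png

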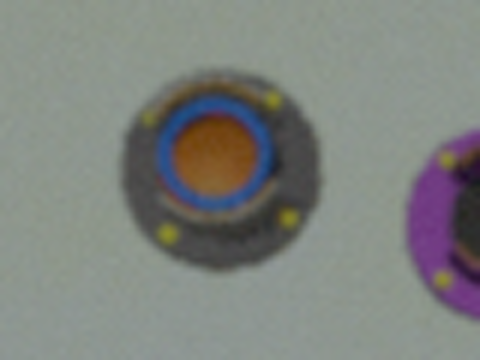

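The stack is seated: the blue ring is level and centred at (213,155), with the amber lens seen through it. Now the front lens, gripped gently at 0.645.

Call:
servo_tool --pt "0.85 0.03 0 1.2 0 0 0" --pt "0.85 0 0 0.7 0 0 0" --pt "0.85 0 0 0 0 0 0" --pt "0.85 0 0 0 0 0 0" --pt "0.85 0 0 0 0 0 0" --pt "0.85 0 0 0 0 0 0"

```text
clock: 47.95
position: [427.1, 327.4, 12.6]
ee_rot: [-0.084, 0.996, 0.0, 0.0]
contact_force: [0.4, 0.0, -0.4]
gripper_width: 72.4
```

Call:
servo_tool --pt "0.85 -0.03 0.03 0.2 0 0 0" --pt "0.75 0 0 0 0 0 0" --pt "0.7 0 0 0 0 0 0" --pt "0.67 0 0 0 0 0 0" --pt "0.66 0 0 0 0 0 0" --pt "0.65 0 0 0 0 0 0" --pt "0.645 0 0 0 0 0 0" --pt "0.645 0 0 0 0 0 0" --pt "0.645 0 0 0 0 0 0"

```text
clock: 48.85
position: [427.3, 327.8, 10.7]
ee_rot: [-0.084, 0.996, 0.0, 0.0]
contact_force: [-1.2, -0.4, 2.9]
gripper_width: 55.8
```

```bash
python3 go.py 593.2 37.7 110 0.168
```

```text
t 48.85 pos [427.3 327.8  10.7] yaw 0.168 tilt [0.0003 0.0004] w 55.76 F [-1.2 -0.4  2.9]
shift cm [-11.5  -31.38  -9.94] then turn z 0.02
```

Call:
servo_tool --pt "0.645 0 0 -0.5 0 0 0" --pt "0.645 0 0 -2 0 0 0" --pt "0.645 0 0 -3 0 0 0" --pt "0.645 0 0 -3 0 0 0" --pt "0.645 -0.6 -1.6 -1.4 0 0 0" --pt "0.645 -1.2 -3.2 0 0 0 0" --pt "0.645 -1.4 -3.9 0 0 0 0" --pt "0.645 -1.5 -4.1 0 0 0 0" --pt "0.645 -1.5 -4.1 0 0 0 0" --pt "0.645 -1.4 -3.9 0 0 0 0" --pt "0.645 -1.4 -3.8 0 0 0 0" --pt "0.645 -1.2 -3.2 0 0 0 0"

```text
clock: 50.05
position: [574.5, 68.4, 109.1]
ee_rot: [-0.083, 0.997, -0.0, -0.001]
contact_force: [-0.6, 0.1, -0.9]
gripper_width: 54.9
```

Call:
servo_tool --pt "0.645 -0.8 -2.2 0 0 0 0" --pt "0.645 -0.4 -1.1 0 0 0 0" --pt "0.645 -0.1 -0.28 0 0 0 0" --pt "0.645 0 0 0 0 0 0" --pt "0.645 0 0 0 0 0 0" --pt "0.645 0 0 0 0 0 0"

```text
clock: 50.65
position: [592.7, 38.6, 109.5]
ee_rot: [-0.085, 0.996, 0.0, -0.0]
contact_force: [-0.0, 0.8, -1.2]
gripper_width: 55.0
```

```bash
python3 go.py 593.2 37.6 83 0.168; python3 - <<'E'
from h import *
S=get_image("side"); print([k for k in blobs(S,"green",15)])
E
```

```text
t 50.65 pos [592.7  38.6 109.5] yaw 0.17 tilt [-0.0001  0.0001] w 55.02 F [-0.   0.8 -1.2]
shift cm [-0.03 -0.1   2.65] then turn z 0.11
[(294.77, 213.33, 63.5, (10, 10)), (424.63, 130.39, 2253.5, (107, 33))]
```

Call:
servo_tool --pt "0.645 -0.03 -0.06 1.5 0 0 0" --pt "0.645 0 0 1.0 0 0 0" --pt "0.645 0 0 0.5 0 0 0" --pt "0.645 0 0 0.5 0 0 0" --pt "0.645 0 0 0.5 0 0 0" --pt "0.645 0 0 0.5 0 0 0" --pt "0.645 0 0 0.2 0 0 0" --pt "0.645 0 0 0 0 0 0" --pt "0.645 0 0 0 0 0 0"

```text
clock: 51.6
position: [593.7, 37.0, 62.6]
ee_rot: [-0.084, 0.996, -0.0, 0.0]
contact_force: [-0.6, 0.1, -0.5]
gripper_width: 55.0
```

Call:
servo_tool --pt "0.645 0 0 0.1 0 0 0" --pt "0.645 0 0 0.05 0 0 0" --pt "0.645 0 0 0 0 0 0" --pt "0.645 0 0 0 0 0 0"

```text
clock: 52.0
position: [593.5, 37.0, 61.0]
ee_rot: [-0.084, 0.996, 0.0, 0.0]
contact_force: [-0.8, -0.6, -0.3]
gripper_width: 54.9
```

Call:
servo_tool --pt "0.645 0 0.03 0.15 0 0 0" --pt "0.645 0 0 0.07 0 0 0" --pt "0.645 0 0 0 0 0 0" --pt "0.645 0 0 0 0 0 0"

```text
clock: 52.4
position: [593.4, 37.3, 58.7]
ee_rot: [-0.084, 0.996, -0.0, -0.0]
contact_force: [-0.4, 0.1, -1.4]
gripper_width: 55.2
```

Call:
servo_tool --pt "0.645 0 0 0.06 0 0 0" --pt "0.645 0 0 0 0 0 0" --pt "0.645 0 0 0 0 0 0"

```text
clock: 52.7
position: [593.4, 37.3, 58.1]
ee_rot: [-0.084, 0.996, 0.0, -0.0]
contact_force: [0.1, 0.4, -1.3]
gripper_width: 55.1
```

Call:
servo_tool --pt "0.645 0 0 0.05 0 0 0" --pt "0.645 0 0 0.03 0 0 0" --pt "0.645 0 0 0 0 0 0"

```text
clock: 53.0
position: [593.6, 37.3, 57.7]
ee_rot: [-0.084, 0.996, -0.0, 0.0]
contact_force: [-0.9, 0.8, 2.8]
gripper_width: 55.0
```

Touchdown at 2.8 N at the expected height. Release, then fetch the cap.

Call:
servo_tool --pt "0.65 0 0 0 0 0 0" --pt "0.66 0 0 0 0 0 0" --pt "0.7 0 0 0 0 0 0" --pt "0.75 0 0 0 0 0 0" --pt "0.75 0 0 0 0 0 0" --pt "0.75 0 0 -2 0 0 0" --pt "0.75 0 0 -3 0 0 0" --pt "0.75 0 0 -2 0 0 0" --pt "0.7 3.86 0.21 0 0 0 0" --pt "0.7 3.86 0.21 0 0 0 0" --pt "0.7 3.86 0.22 0 0 0 0" --pt "0.7 3.85 0.22 0 0 0 0"

```text
clock: 54.2
position: [438.4, 19.6, 127.2]
ee_rot: [-0.084, 0.996, 0.0, 0.0]
contact_force: [-0.3, 0.2, 0.3]
gripper_width: 59.7
```

Call:
servo_tool --pt "0.7 0 0 3 0 0 0" --pt "0.7 0 0 2 0 0 0" --pt "0.7 0 0 0 0 0 0" --pt "0.7 0 0 0 0 0 0" --pt "0.7 0 0 0 0 0 0" --pt "0.7 0 0 0 0 0 0"

```text
clock: 54.8
position: [440.7, 20.2, 78.1]
ee_rot: [-0.084, 0.996, 0.0, 0.001]
contact_force: [0.2, -0.4, 0.1]
gripper_width: 59.8
```

```bash
python3 go.py 440 20.2 30 0.168; python3 - <<'E'
from h import *
T=get_image("top");S=get_image("side"); print([k for k in blobs(S,"orange",100) if k[1]>230],blobs(T,"green",50))
t=cv2.resize(T["image"][165:225,255:335,::-1],None,fx=5,fy=5,interpolation=cv2.INTER_CUBIC)
s=cv2.resize(S["image"][205:275,255:335,::-1],None,fx=5,fy=5,interpolation=cv2.INTER_CUBIC)[:300]
cv2.imwrite("pics/e2.png",np.hstack([t,s]))
E
```

```text
t 54.8 pos [440.7  20.2  78.1] yaw 0.168 tilt [0.0018 0.0007] w 59.83 F [ 0.2 -0.4  0.1]
shift cm [0.08 0.01 4.81] then turn z 0.01
[(626.29, 389.76, 456.5, (28, 19)), (555.36, 376.21, 4112.5, (99, 55)), (486.41, 356.97, 3973.0, (52, 97)), (355.49, 260.43, 544.0, (32, 24)), (117.47, 298.81, 6908.0, (248, 220)), (102.01, 278.51, 8189.5, (250, 220))] [(289.2, 187.04, 82.0, (15, 10)), (606.14, 248.47, 9323.5, (76, 147))]
```

View pics/e2.png

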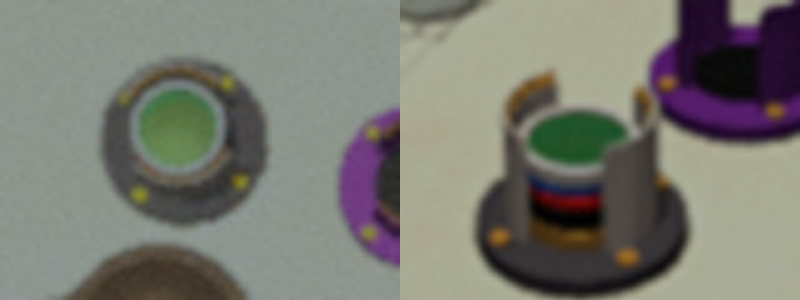

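The stack shows brass, black, red, blue and front lens in order, level at (575,190) in the side half. Gripping the cap knob.

Call:
servo_tool --pt "0.7 0.05 0 3 0 0 0" --pt "0.7 0 0 1.6 0 0 0" --pt "0.7 0 0 0.3 0 0 0" --pt "0.7 0 0 0 0 0 0" --pt "0.4 0 0 0 0 0 0" --pt "0 0 0 0 0 0 0" --pt "0 0 0 0 0 0 0" --pt "0 0 0 0 0 0 0" --pt "0 0 0 0 0 0 0" --pt "0 0 0 0 0 0 0" --pt "0 0 0 0 0 0 0"

```text
clock: 56.0
position: [440.0, 20.1, 29.4]
ee_rot: [-0.084, 0.996, 0.0, 0.001]
contact_force: [-1.1, 0.6, 5.5]
gripper_width: 21.9
```

```bash
python3 go.py 440 20.2 130 0.168 593.3 37.5 130 0.168
```

```text
t 56.0 pos [440.   20.1  29.4] yaw 0.169 tilt [0.0019 0.0007] w 21.86 F [-1.1  0.6  5.5]
shift cm [-2.000e-02  1.000e-02 -1.006e+01] then turn z 0.04
shift cm [-15.4   -0.86   0.03] then turn z 0.0
```

Call:
servo_tool --pt "0 0 0 -1 0 0 0" --pt "0 0 0 -3 0 0 0" --pt "0 0 0 -4 0 0 0" --pt "0 0 0 -2 0 0 0" --pt "0 -1.5 -0.1 0 0 0 0" --pt "0 -3 -0.15 0 0 0 0" --pt "0 -3.5 -0.2 0 0 0 0" --pt "0 -3.5 -0.2 0 0 0 0" --pt "0 -2.4 -0.13 0 0 0 0" --pt "0 -1.2 -0.07 0 0 0 0" --pt "0 -0.3 -0.01 0 0 0 0" --pt "0 0 0 0 0 0 0"

```text
clock: 57.2
position: [592.3, 37.0, 128.5]
ee_rot: [-0.084, 0.996, 0.0, -0.0]
contact_force: [-0.9, -0.4, 0.1]
gripper_width: 21.8
```

Call:
servo_tool --pt "0 0 0 0 0 0 0" --pt "0 0 0 0 0 0 0" --pt "0 0 0 0 0 0 0"

```text
clock: 57.5
position: [592.1, 37.1, 128.7]
ee_rot: [-0.084, 0.996, 0.0, 0.0]
contact_force: [0.7, -0.7, 0.1]
gripper_width: 21.6
```

```bash
python3 go.py 593 37.5 104 0.168; python3 - <<'E'
from h import *
S=get_image("side");T=get_image("top"); print([k for k in blobs(S,"orange",100) if k[2]<900],[k for k in blobs(T,"orange",100) if k[2]<900])
E
```

```text
t 57.5 pos [592.1  37.1 128.7] yaw 0.168 tilt [0.0001 0.0001] w 21.57 F [ 0.7 -0.7  0.1]
shift cm [-0.09  0.02  2.47] then turn z 0.03
[(626.46, 389.24, 485.5, (28, 21)), (517.17, 318.6, 174.0, (11, 31)), (289.52, 212.69, 421.0, (32, 17)), (269.13, 159.9, 425.5, (20, 35))] [(247.65, 391.21, 344.0, (33, 18)), (290.08, 192.7, 235.5, (26, 15)), (419.29, 81.53, 157.5, (23, 11))]
```

Call:
servo_tool --pt "0 -0.08 0.02 1.5 0 0 0" --pt "0 0 0 0.9 0 0 0" --pt "0 0 0 0.3 0 0 0" --pt "0 0 0 0.2 0 0 0" --pt "0 0 0 0.2 0 0 0" --pt "0 0 0 0 0 0 0" --pt "0 0 0 0 0 0 0"

```text
clock: 58.3
position: [593.6, 37.5, 97.6]
ee_rot: [-0.084, 0.996, 0.0, 0.0]
contact_force: [0.6, -0.6, -0.2]
gripper_width: 21.8
```

Call:
servo_tool --pt "0 0 0 0.15 0 0 0" --pt "0 0 0 0.1 0 0 0" --pt "0 0 0 0 0 0 0" --pt "0 0 0 0 0 0 0"

```text
clock: 58.7
position: [593.4, 37.5, 94.8]
ee_rot: [-0.084, 0.996, -0.0, -0.0]
contact_force: [-0.1, -0.1, -0.6]
gripper_width: 21.4
```

Call:
servo_tool --pt "0 0 0 0.1 0 0 0" --pt "0 0 0 0.1 0 0 0" --pt "0 0 0 0 0 0 0" --pt "0 0 0 0 0 0 0"

```text
clock: 59.1
position: [593.6, 37.5, 94.4]
ee_rot: [-0.084, 0.996, -0.0, 0.0]
contact_force: [-3.7, 0.0, 6.8]
gripper_width: 21.6
```

Cap seated at 94.4 mm, as computed, with 6.8 N. Release and withdraw.

Call:
servo_tool --pt "0.3 0 0 0 0 0 0" --pt "0.5 0 0 0 0 0 0" --pt "0.6 0 0 0 0 0 0" --pt "0.6 0 0 -2 0 0 0" --pt "0.6 0 0 -4 0 0 0" --pt "0.6 0 0 -4 0 0 0" --pt "0.6 4 0 0 0 0 0" --pt "0.6 4 0 0 0 0 0" --pt "0.6 4 0 0 0 0 0" --pt "0.6 3 0 0 0 0 0" --pt "0.6 0 0 0 0 0 0" --pt "0.6 0 0 0 0 0 0"

```text
clock: 60.3
position: [445.7, 12.4, 193.3]
ee_rot: [-0.084, 0.996, 0.0, 0.001]
contact_force: [-0.4, 1.0, 0.5]
gripper_width: 51.5
```

```bash
python3 - <<'E'
from h import *
S=get_image("side");T=get_image("top"); print("now",[k for k in blobs(S,"orange",100) if 300<k[2]<900],[k for k in blobs(T,"orange",100) if 300<k[2]<900])
print("first was side 291.08,224.2 area 521 ; top 290.35,189.15 area 482")
t=cv2.resize(T["image"][165:225,255:335,::-1],None,fx=5,fy=5,interpolation=cv2.INTER_CUBIC)
s=cv2.resize(S["image"][200:270,255:335,::-1],None,fx=5,fy=5,interpolation=cv2.INTER_CUBIC)[:300]
cv2.imwrite("pics/e3.png",np.hstack([t,s])); print(read_state()["clock"])
E
```

```text
now [(626.28, 389.76, 457.0, (28, 19)), (289.54, 224.52, 492.0, (32, 22))] [(289.78, 188.77, 477.5, (26, 25))]
first was side 291.08,224.2 area 521 ; top 290.35,189.15 area 482
60.4
```

View pics/e3.png

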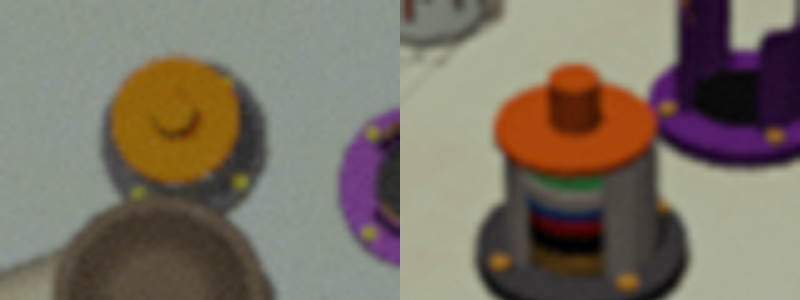

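The cap sits level on the rim (577,125), within 2 mm of its first pose and at the same height. Below it the stack is in order. Handing in.

```bash
python3 -c "
from bench import *
print(job_done())"
```

```text
the job is handed in; nothing more can be done
None
```

The lens set is back in its barrel and the job is handed in, at about 60 s of the 210 s. I took the dust cap off and stood it knob up on the bench. I then stacked the rear lens, spacer, red ring, blue ring and front lens, and put the cap back on. No yellow ring was on the bench.

**Last checks**
- The side view showed brass, black, red, blue and front lens lying flat and in order.
- The rear and front lenses touched down at 4.9 N and 2.8 N, each at the expected height.
- The cap seated at the computed height with 6.8 N. The final picture shows it level, within about 2 mm sideways of its first pose.

**What failed or disagreed**
- **Missed grasps:** the first two tries at the rear lens closed above it, because the fingertips were higher than I assumed. The lens did not move.
- **Test lift of the spacer:** I lifted the spacer once as a grip test and set it back about 1–2 mm off, before the rear lens went in.
- **Camera disagreement:** the two cameras differed by about 3 mm in x, so I used the mean.
- **Lens grip force:** it cannot be measured directly. I estimate about 20 N from the partial closure and pad give, against the 40 N limit.

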